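# Press the lid home with the treadle press

### The arm

A 6-joint arm with a two-finger parallel gripper is mounted at the origin on the work surface. World frame = base frame: x ahead of the robot, y to its left, z up, the work surface at z = 0. Lengths are in m, angles in rad, forces in N, time in s.
With the tool pointing down it reaches from about 0.35 to 0.925 m from the base axis. Payload 6.4 kg.
Tool frame: the origin (TCP) lies between the finger pads; the fingertips stand arm.tcp_to_tips ahead of it and the grasp point (between the pads) lies 2 mm behind it (arm.tcp_to_tips is the distance from the TCP to the fingertips, in m); z points along the fingers, y is the direction in which the jaws open and shut (so a half turn about z gives the same grasp; the last joint's range is limited). The gripper opens to 94 mm and grips with 3 to 60 N. Pads are 16 mm wide; open, the fingers measure 119 mm over their backs; the gripper's body (75 mm by 177 mm) begins 78 mm behind the grasp point.
Start: joints at [1.064, 0.245, 1.558, -0, 1.339, -0.174], TCP at [0.212, 0.614, 0.222] pointing down, gripper open.
Joint ranges: [-3.13, 3.13], [-1.02, 2.26], [0.13, 2.54], [-0.95, 4.09], [0.21, 2.88], [-2.74, 2.74]. Speed limits (rad/s): [2.57, 2.57, 3.14, 3.14, 3.14, 3.14].

### API

Orientations are given as a unit quaternion [x, y, z, w].
In Python, from workcell import arm gives the robot as it stands.
- The arm moves only by the tool carry_out, never from a script. Its argument "motion" is a list of rows, each an object with "xyz": the shift along the tool's x, y, z in mm, a list of three; "rot": the turn, a rotation vector about the tool's x, y, z in degrees, a list of three; "fingers": the opening, from 0 (shut) to 1 (fully open). A call has 1 to 12 rows; each row shifts and turns the commanded pose from where the row before left it, along the tool's axes as they then stand; what a row does not reach is not made up. A row lasts 1/10 s, in which the tool goes at most 50 mm and 8.59 degrees, less where a joint would pass 70% of its speed; a pose out of reach is approached as far as the arm can. A call is refused whole if a number of a shift passes 50 or a number of a turn 8.59, either way. A call with a gripper value outside its range is refused whole. The fingers move at their own pace and stop on an object; "force" is the grip in N (left out, the last holds). Time passes only in rows, so rows that do not move let the fingers close. It gives the time, the measured TCP pose, the force and the opening at its end, in the units of the state.
- arm.observe(): the state, without advancing time (a new reading comes with each control period).
- arm.get_image(name): name is "side" or "top"; returns (picture, depth): 480x640x3 uint8, red, green, blue; 480x640 float32, m along the optical axis (not along the pixel's ray), 0 where there is no reading.
- arm.camera_model(name): a dict with "vertical_fov" (degrees; the focal length in pixels is half the picture's height over the tangent of half this angle, whatever the lens; pixels are square), "cx", "cy" (the principal point, pixels), "D" ([k1, k2, p1, p2, k3] as OpenCV has them; the pictures are not rectified), "T" (4x4, takes a point from camera to world coordinates). Camera axes: x right, y down, z forward; pixel columns grow to the right and rows downward; lengths in m; the calibration is good to about 2 mm. A picture is of the moment at which its call begins. camera_model takes no time and is no camera call.
- arm.sign_off(): hands the job in, once; it reports no verdict.
The state is a dict: "clock": time; "q": joint angles; "joint_vel": joint speeds; "effort": joint torques, N m; "tcp_pos": TCP position; "eef_rot": TCP orientation; "force": force on the tool from outside, world axes, zero at the start; "ft_torque": the same for the moment, N m; "finger_gap": finger opening in m.
Only numpy, scipy, OpenCV 4.12 (cv2) and the standard library are available. Lean on these libraries where they do the work, as an engineer would, in place of code of your own. Each camera call takes 0.05 s, during which the arm holds its last target.

### The job

Press the lid home on the wooden box with the bench press. Take out the offcut lying under the treadle and lay it in the scrap tray, slide the box between the guide rails right up against the back stop, and only then press the treadle with the gripper right down to its stop so that the plate drives the lid home; let the treadle come back up, leave the box in the press, and do not shove or knock over the other things.

Things in the scene. Friction and masses are not known exactly. Their poses are not given: they have to be found in the camera images.
- press: Bench lid press, fixed. Origin on the table where the centre of the box belongs, about under the press plate; z up. The box goes in along +x between two low guide rails up to the back stop. The table itself is the bed. The column is on the +y side, the treadle on the -y side. Lengths below in the 'press frame' are along these axes.
- back_stop (a point): Middle of the back stop's face, at half height: a bar 45 mm high, its face at press frame x +65 mm, spanning y -265 to 150 mm.
- guide_mouth (a point): Middle of the mouth of the guide on the table, press frame x -105 mm. Rails are 22 mm high, their inner faces at y +-56 mm (box 100 mm wide) from x -60 to 65 mm; in front of that they flare outward, inner faces to y +-76 mm at x -107 mm.
- column_top (a point): Middle of the top of the press column, which fills press frame x 0 to 70 mm, y 80 to 135 mm and is 230 mm tall. From it an arm (x 5 to 50 mm, underside 165 mm and top 215 mm high) reaches out to y -35 mm over the press plate.
- press_plate (a point): Centre of the underside of the rubber-faced press plate (80 x 70 mm, 10 mm thick), 90 mm above the table at rest; linked to the treadle, it comes down 28 mm at the treadle's full stroke. Press frame: x +22 mm, y 0.
- treadle_pad (a point): Centre of the top of the ribbed rubber pad (70 x 70 mm) at the free end of the treadle, a steel plate 70 mm wide (press frame y -245 to -175 mm) hinged at its far end. At rest it slopes up towards the robot by 0.28 rad; pad centre 87 mm high, 165 mm from the hinge; free end at press frame x -132 mm, 97 mm high at most. At the stop the pad centre is about 45 mm high.
- treadle_hinge (a point): The treadle's hinge axis (along the press's y): press frame x +60, y -210, z 35 mm. The treadle runs from here towards the press's -x.
- treadle (a joint): Treadle angle, rad: 0 at rest (up, spring), 0.26 at its lower stop, grows as it is pressed down. Needs about 5 N at the pad at first, and up to 15 N at the stop with a box in the press. With the offcut under it it stops at about 0.18 or less. It springs back when let go.
- box_centre (a point): Centre (30 mm above its underside) of the wooden box, 130 mm along its x, 100 mm along its y, too wide to be grasped; 72 mm tall with the lid standing 10 mm proud, 62 mm with it home. About 0.5 kg, slides on the table. It stands upright in front of the press's mouth, to its left. When home against the back stop its centre is above the press origin and its x along the press's x (which of its ends leads does not matter).
- lid (a joint): Lid of the box, m: 0 = standing 10 mm proud (starts at 0 to 2 mm), 0.010 = fully home; grows as it is pressed down. Stiff fit, takes about 8 N and stays where it is left.
- offcut_centre (a point): Centre of the wooden offcut, a plain bar 140 mm long (its y), 24 mm wide (its x), 45 mm high, about 80 g. It lies on the table crosswise under the treadle, about 80 mm on the robot's side of the press origin, and sticks out on one side or both of the 70 mm wide treadle. The treadle's underside above it is about 70 mm high.
- tray: Open plywood scrap tray, fixed on the table at the right. Origin under its centre, 150 mm along its x, 200 mm along its y, 45 mm high, walls 6 mm, floor 6 mm thick.
- jar: Bystander: small round jar with a steel cap, 44 mm across, 70 mm tall, standing between treadle and guides. Origin: centre of its underside.
- smallbox: Bystander: small open wooden box, 60 x 60 x 50 mm tall, to the right of the treadle. Origin: centre of its underside.
- juice: Bystander: tall amber glass bottle, 66 mm across, 210 mm tall, left of the press. Origin: centre of its underside.
- house: Bystander: open house-shaped wooden frame, 60 mm deep (x), 90 mm wide (y), about 140 mm tall, left of the press column. Origin: centre of its underside.
- pot: Bystander: white plastic pot, 60 mm across, 85 mm tall, on the robot's side of the treadle. Origin: centre of its underside.
- mallet: Bystander: hammer lying flat, 200 mm long, at the right near the robot. Origin: on the table under the handle-head line, length along its x.
- panels: Bystander: small stack of four thin panels, 90 x 120 mm, 32 mm high, at the left near the robot. Origin: centre of its underside.
There are look-alikes about, which are no part of the job. Leave any orange or turquoise look-alike of the part that bears offcut_centre alone. Leave any purple look-alike of the part that bears box_centre alone.

How it is judged:
On the way, in this order (a step that is already met when the one before it is completed fails the run):
1. the offcut lies in the tray and the box stands against the back stop, lid still proud (x of offcut_centre in the frame of tray between -0.07 and 0.07 m and y of offcut_centre in the frame of tray between -0.095 and 0.095 m and height (world z) of offcut_centre below 0.05 m and x of box_centre in the frame of press between -0.01 and 0.01 m and y of box_centre in the frame of press between -0.01 and 0.01 m and angle between the x axis of box_centre and the x axis of press, either way round below 0.1 rad and angle between box_centre's own z axis and vertical below 0.1 rad and value of joint lid below 0.005 m and value of joint treadle below 0.05 rad), for 0.2 s.
2. the gripper presses the treadle to its stop with the box in place, and the lid is driven home (x of box_centre in the frame of press between -0.01 and 0.01 m and y of box_centre in the frame of press between -0.01 and 0.01 m and angle between the x axis of box_centre and the x axis of press, either way round below 0.1 rad and angle between box_centre's own z axis and vertical below 0.1 rad and value of joint treadle above 0.24 rad and value of joint lid above 0.008 m and contact force between the fingers and treadle above 1 N), for 0.2 s.
At the end, for the whole second after the job is handed in: The lid is home (within 2 mm), the box stands in the press within 10 mm of its place against the back stop and square to it within 0.1 rad, the treadle is back up (below 0.04 rad), the offcut lies at rest in the scrap tray (x of offcut_centre in the frame of tray between -0.07 and 0.07 m and y of offcut_centre in the frame of tray between -0.095 and 0.095 m and height (world z) of offcut_centre below 0.05 m and x of box_centre in the frame of press between -0.01 and 0.01 m and y of box_centre in the frame of press between -0.01 and 0.01 m and angle between the x axis of box_centre and the x axis of press, either way round below 0.1 rad and angle between box_centre's own z axis and vertical below 0.1 rad and value of joint lid above 0.008 m and value of joint treadle below 0.04 rad); the robot touches nothing.
It fails at once if a bystander is shoved by more than 40 mm (distance of any of jar, smallbox, juice, house, pot, mallet, panels from where it was at the start of the episode above 0.04 m).
It fails at once if a standing bystander is knocked over (angle between any of jar, smallbox, juice, house, pot, panels's own z axis and vertical above 0.6 rad).
It also fails if it takes over 72 s, if anything falls off the work surface, if the arm or the gripper's body presses on something with over 40 N, if the wrist force passes 120 N, or if a joint passes its speed limit or range.

## Working session

There is one attempt and no reset: what is moved stays moved. The work goes in short steps, Python scripts to look and compute and a tool call to move; the robot and the scene stay as the last step left them, time stands still between calls to the robot, and variables do not carry over. Pictures are saved under pics/ and viewed, and the job is handed in when it is done.

Besides the shell and the picture viewer there is one more tool, called after "Emit:" in YAML: its name, and indented under it one key for each argument. carry_out: Moves the arm, as the interface text tells. Its arguments: {"type":"object","properties":{"motion":{"type":"array"},"force":{"type":"number"}},"required":["motion"]}

```bash
ls; mkdir -p pics; cat > h.py <<'E'
import numpy as np, cv2
from workcell import arm
def K(name):
    m=arm.camera_model(name); f=240/np.tan(np.radians(m['vertical_fov'])/2)
    return np.array([[f,0,m['cx']],[0,f,m['cy']],[0,0,1.]]),np.array(m['D'],float),np.array(m['T'],float)
def grab(name,tag):
    im,d=arm.get_image(name); cv2.imwrite(f'pics/{tag}.png',im[:,:,::-1]); np.save(f'{tag}.npy',d); return im,d
def pts(name,d):
    k,D,T=K(name); h,w=d.shape
    u,v=np.meshgrid(np.arange(w),np.arange(h))
    n=cv2.undistortPoints(np.stack([u,v],-1).reshape(-1,1,2).astype(float),k,D).reshape(h,w,2)
    P=np.concatenate([n*d[...,None],d[...,None]],-1)
    return P@T[:3,:3].T+T[:3,3]
def proj(name,p):
    k,D,T=K(name); R=T[:3,:3].T; t=-R@T[:3,3]
    return cv2.projectPoints(np.atleast_2d(np.array(p,float)),cv2.Rodrigues(R)[0],t,k,D)[0].reshape(-1,2)
E
python3 - <<'E'
from h import *
print(arm.observe(), arm.tcp_to_tips)
for n in('side','top'):
    grab(n,n+'0'); print(arm.camera_model(n))
E
```

```text
pics
{'clock': 0.0, 'q': array([ 1.06389984e+00,  2.45770391e-01,  1.55900799e+00, -1.25180941e-05,
        1.33870122e+00, -1.74119205e-01]), 'joint_vel': array([ 0.00049927,  0.00041072,  0.00089272,  0.00147157, -0.00061961,
       -0.00075314]), 'effort': array([-2.24631581e-04, -4.15825832e+01, -3.14608312e+01,  6.84926100e-02,
        3.32255429e-02, -1.40994075e-04]), 'tcp_pos': array([0.21206327, 0.61383093, 0.22137651]), 'eef_rot': array([ 1.65620452e-01,  9.86189118e-01, -8.91339040e-04, -3.09348078e-04]), 'force': array([-0.14359746, -0.48795318,  0.54172636]), 'ft_torque': array([-0.00734227,  0.01568646, -0.00239179]), 'finger_gap': 0.09387489496117311} 0.017
{'vertical_fov': 51.60807942490776, 'cx': 325.11556394048716, 'cy': 239.27803064894783, 'D': array([-0.09779864,  0.        ,  0.        ,  0.        ,  0.        ]), 'T': array([[ 0.87691032, -0.33128469,  0.34825099,  0.13593551],
       [-0.48031064, -0.57658487,  0.66094748, -0.68978756],
       [-0.01816553, -0.74686032, -0.66473278,  0.92053248],
       [ 0.        ,  0.        ,  0.        ,  1.        ]])}
{'vertical_fov': 42.37604728777684, 'cx': 325.6732424743378, 'cy': 232.87175449898857, 'D': array([-0.0532707,  0.       ,  0.       ,  0.       ,  0.       ]), 'T': array([[-0.01552462, -0.97762054,  0.20980247,  0.18207637],
       [-0.99986629,  0.01625692,  0.00176624,  0.06174917],
       [-0.00513745, -0.20974699, -0.9777422 ,  1.75333469],
       [ 0.        ,  0.        ,  0.        ,  1.        ]])}
```

View pics/top0.png

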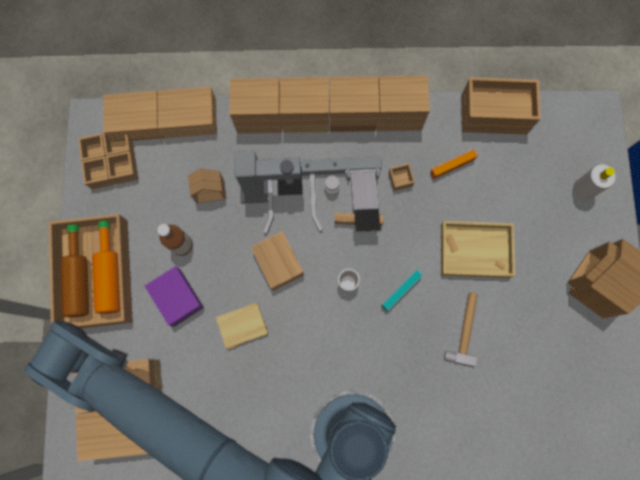

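View pics/side0.png

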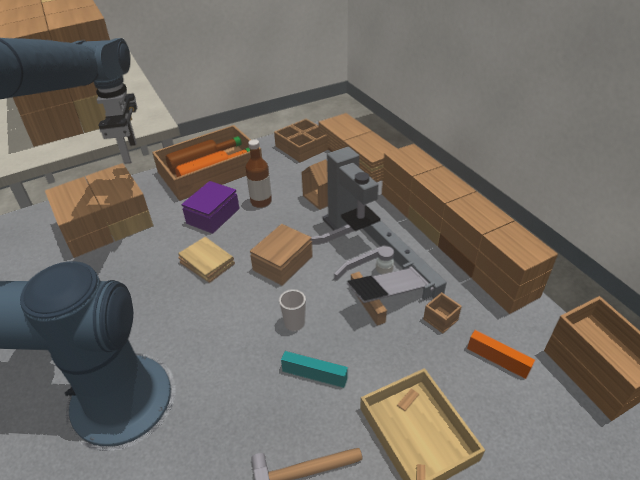

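The top view shows the press with its column at (245,178), the plate at (290,183), the treadle at (365,195) and its black pad at (368,218).

- **Offcut candidates:** the wooden bar under the treadle at (345,217), orange bar (454,164), turquoise bar (402,291), and scraps in the tray at (452,243) and (500,265). I choose the wooden bar under the treadle.
- **Box candidates:** the wooden box at (277,261) and the purple box at (173,297). I choose the wooden one.

Next I'll check a close crop and measure.

```bash
python3 - <<'E'
import cv2,numpy as np
a=cv2.imread('pics/top0.png'); b=cv2.imread('pics/side0.png')
A=cv2.resize(a[140:300,225:425],(800,640))[:600]
B=cv2.resize(b[140:340,240:480],None,fx=3,fy=3,interpolation=cv2.INTER_CUBIC)
cv2.imwrite('pics/cA.png',A[:600]);cv2.imwrite('pics/cB.png',B)
E
```

```text
(no output)
```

View pics/cA.png

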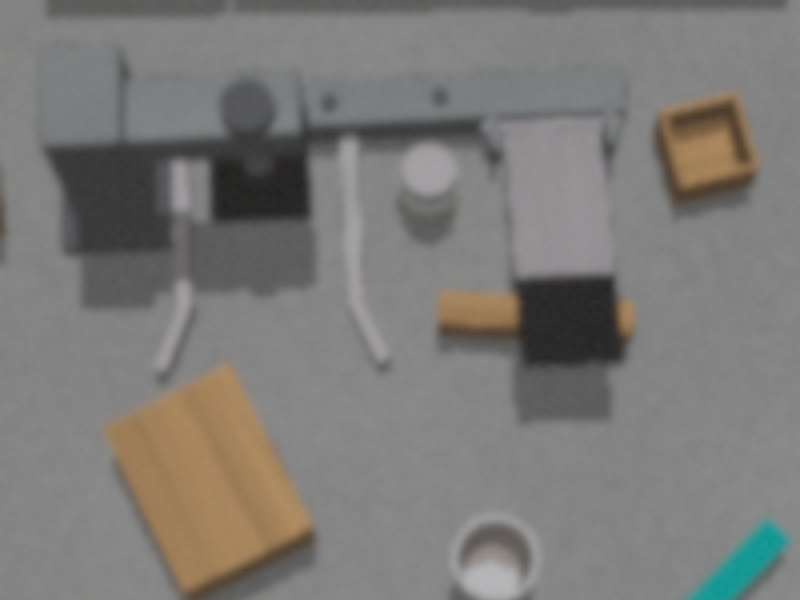

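View pics/cB.png

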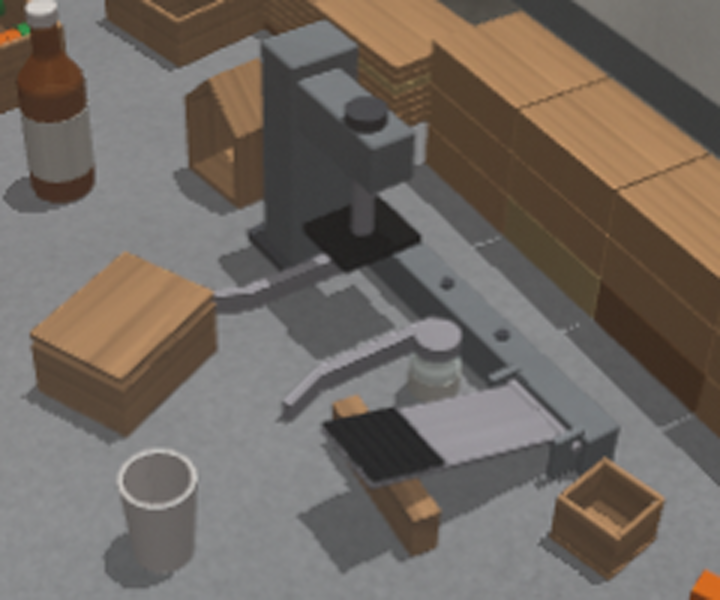

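```bash
python3 - <<'E'
from h import *
top=np.load('top0.npy'); P=pts('top',top)
def q(u,v): print((u,v),P[v,u].round(4))
for uv in [(345,217),(340,217),(380,219),(368,218),(363,185),(277,255),(348,272),(478,250),(401,175),(332,185),(245,160),(340,165),(300,250)]: q(*uv)
S=pts('side',np.load('side0.npy'))
for uv in [(360,282),(378,315),(368,288),(400,280),(280,245),(340,157),(410,270)]: print('s',uv,S[uv[1],uv[0]].round(4))
# segmentation top: height classes
def rect(mask,src):
    p=src[mask][:,:2].astype(np.float32); r=cv2.minAreaRect(p*1000); print(len(p),np.round(r[0],1),np.round(r[1],1),round(r[2],1)); 
def reg(P,x0,x1,y0,y1,z0,z1): return (P[...,0]>x0)&(P[...,0]<x1)&(P[...,1]>y0)&(P[...,1]<y1)&(P[...,2]>z0)&(P[...,2]<z1)
b=P[250,277]; print('box');rect(reg(P,b[0]-.1,b[0]+.1,b[1]-.1,b[1]+.1,.06,.09),P)
rect(reg(S,b[0]-.1,b[0]+.1,b[1]-.1,b[1]+.1,.06,.09),S)
t=P[250,478]; print('tray');rect(reg(P,t[0]-.14,t[0]+.14,t[1]-.14,t[1]+.14,.035,.055),P)
E
```

```text
(345, 217) [0.593  0.0094 0.0482]
(340, 217) [0.5944 0.0234 0.0434]
(380, 219) [ 0.5853 -0.0894  0.0494]
(368, 218) [ 0.5788 -0.0527  0.0912]
(363, 185) [ 0.6851 -0.044   0.0528]
(277, 255) [0.4828 0.2001 0.0714]
(348, 272) [0.4342 0.0049 0.0586]
(478, 250) [ 5.005e-01 -3.737e-01 -2.000e-04]
(401, 175) [ 0.7272 -0.1596  0.0078]
(332, 185) [0.68   0.0448 0.075 ]
(245, 160) [0.7062 0.2706 0.2273]
(340, 165) [0.7489 0.0203 0.0442]
(300, 250) [0.5087 0.1395 0.002 ]
s (360, 282) [ 0.5703 -0.0322  0.0888]
s (378, 315) [ 0.5792 -0.0992  0.0358]
s (368, 288) [ 0.5769 -0.0562  0.0876]
s (400, 280) [ 0.676  -0.0459  0.0528]
s (280, 245) [0.4721 0.1969 0.0673]
s (340, 157) [0.6848 0.2585 0.2293]
s (410, 270) [ 0.7255 -0.0205  0.0398]
box
1668 [473.3 202.5] [131.3  99.4] 25.8
1428 [475.5 197.9] [133.9 103.4] 26.1
tray
680 [ 499.4 -364.6] [202.4 152.7] 86.9
```

The crop confirms the choice: a plain wooden bar sticks out on both sides of the treadle, ends at crop (440,312) and (632,318), longer on the left. Next I'll find the press frame and the other poses.

```bash
python3 - <<'E'
from h import *
P=pts('top',np.load('top0.npy'));S=pts('side',np.load('side0.npy'))
def reg(P,x0,x1,y0,y1,z0,z1): return (P[...,0]>x0)&(P[...,0]<x1)&(P[...,1]>y0)&(P[...,1]<y1)&(P[...,2]>z0)&(P[...,2]<z1)
def rect(n,*r):
    for nm,C in(('t',P),('s',S)):
        m=reg(C,*r); p=C[m]
        if len(p)<10: print(n,nm,len(p)); continue
        q=cv2.minAreaRect((p[:,:2]*1000).astype(np.float32)); print(n,nm,len(p),np.round(q[0],1),np.round(q[1],1),round(q[2],1),'z',np.round(np.median(p[:,2]),4))
rect('coltop',.6,.8,.2,.32,.22,.24)
rect('stop',.65,.8,-.12,.18,.038,.052)
rect('plate',.6,.7,.1,.2,.08,.12)
rect('pad',.53,.64,-.12,.01,.078,.105)
rect('treadle',.5,.75,-.12,.01,.04,.105)
rect('offL',.56,.63,-.005,.06,.035,.055)
rect('offR',.55,.62,-.13,-.085,.035,.055)
rect('off',.55,.63,-.13,.06,.035,.055)
rect('railL',.58,.7,.16,.24,.015,.03)
rect('railR',.55,.7,.04,.12,.015,.03)
rect('jar',.63,.73,.0,.09,.06,.08)
rect('pot',.4,.5,-.06,.06,.075,.095)
rect('smallbox',.65,.8,-.22,-.1,.04,.06)
rect('juice',.4,.7,.38,.55,.1,.22)
rect('turq',.3,.5,-.3,-.05,.02,.1)
rect('mallet',.2,.45,-.5,-.25,.01,.06)
rect('panels',.2,.4,.2,.4,.02,.05)
# back stop face line: front edge per y from side cam
C=S
for C in(P,S):
    m=reg(C,.68,.8,-.11,.17,.040,.05); p=C[m]
    e=[]
    for y in np.arange(-.1,.17,.01):
        k=p[abs(p[:,1]-y)<.005]
        if len(k)>5: e.append((y,np.percentile(k[:,0],2)))
    e=np.array(e); c=np.polyfit(e[:,0],e[:,1],1); print('face x= ',c, np.std(e[:,1]-np.polyval(c,e[:,0])))
E
```

```text
coltop t 571 [697.5 250.4] [70.1 98.8] 1.1 z 0.2288
coltop s 375 [700.1 268.6] [72.1 59.4] 2.8 z 0.2281
stop t 1273 [714.7  17.6] [116.8 234.5] 1.5 z 0.0451
stop s 1577 [725.6  38.2] [278.  110.1] 88.5 z 0.0436
plate t 392 [671.  163.9] [47.1 69.8] 2.5 z 0.1004
plate s 388 [675.2 159.2] [50.2 72.6] 1.0 z 0.0989
pad t 552 [582.7 -49.6] [84.6 70.8] 0.2 z 0.0888
pad s 622 [576.1 -52.8] [69.2 71.6] 4.1 z 0.0884
treadle t 1751 [645.1 -44.5] [209.5 108.3] 0.1 z 0.0631
treadle s 1894 [645.3 -46.6] [210.2 110.4] 0.7 z 0.0616
offL t 150 [595.3  17.7] [45.6 28. ] 88.6 z 0.0444
offL s 64 [598.1  26.4] [21.8 24.9] 87.0 z 0.0433
offR t 32 [587.3 -94.2] [ 9.5 25.2] 87.5 z 0.0449
offR s 85 [587.9 -94. ] [25.3 17.2] 1.6 z 0.0428
off t 213 [591.4 -28.9] [140.2  27.6] 85.5 z 0.0445
off s 235 [592.8 -32.7] [140.9  26. ] 85.4 z 0.0431
railL t 169 [640.4 228.3] [119.1  19.8] 2.4 z 0.0213
railL s 177 [639.2 225.1] [115.6  27.3] 1.9 z 0.0195
railR t 191 [631.6  73.5] [136.5  65.9] 1.9 z 0.022
railR s 224 [632.2  87.5] [ 67.2 124.6] 72.6 z 0.0199
jar t 157 [689.6  46. ] [36.9 39.7] 88.8 z 0.0694
jar s 159 [691.9  41.4] [40.8 36. ] 21.0 z 0.0678
pot t 71 [422.4   4.9] [40.  57.4] 0.2 z 0.0827
pot s 147 [421.3   1.3] [60.5 42.2] 89.7 z 0.0817
smallbox t 168 [ 716.5 -156.2] [61.8 62.3] 14.3 z 0.0478
smallbox s 328 [ 732.1 -145.4] [100.  81.] 14.9 z 0.0475
juice t 852 [602.6 447. ] [ 66.  227.1] 65.4 z 0.1343
juice s 765 [601.3 438.5] [ 53.5 224.4] 65.7 z 0.1339
turq t 612 [ 414.  -181.3] [ 78.8 232.3] 26.6 z 0.044
turq s 1422 [ 414.7 -185.7] [ 76.9 232.3] 26.8 z 0.0427
mallet t 1127 [ 325.1 -375.3] [249.7 245.9] 0.0 z 0.0239
mallet s 2360 [ 325.1 -360.7] [199.4 251.4] 89.4 z 0.0241
panels t 1486 [311.2 272. ] [103.1 198.5] 25.9 z 0.0319
panels s 1224 [310.9 270.5] [105.2 199.5] 26.5 z 0.0296
face x=  [0.18474949 0.71020852] 0.019602226455870588
face x=  [0.18884457 0.71061868] 0.016319046846336
```

```bash
python3 - <<'E'
from h import *
from scipy.optimize import least_squares
P=pts('top',np.load('top0.npy'));S=pts('side',np.load('side0.npy'))
def reg(P,x0,x1,y0,y1,z0,z1): return (P[...,0]>x0)&(P[...,0]<x1)&(P[...,1]>y0)&(P[...,1]<y1)&(P[...,2]>z0)&(P[...,2]<z1)
for nm,C in(('t',P),('s',S)):
    p=C[reg(C,.722,.79,-.0,.15,.035,.052)]
    for q in (3,50,97):
        e=[]
        for y in np.arange(0,.15,.01):
            k=p[abs(p[:,1]-y)<.006]
            if len(k)>8: e.append((y,np.percentile(k[:,0],q)))
        e=np.array(e); c=np.polyfit(e[:,0],e[:,1],1); print(nm,q,c.round(4),np.std(e[:,1]-np.polyval(c,e[:,0])).round(4))
    # column top front/right edges
    p=C[reg(C,.6,.8,.235,.32,.222,.236)]
    q=cv2.minAreaRect((p[:,:2]*1000).astype(np.float32)); print('col',q, np.percentile(p[:,0],[1,99]),np.percentile(p[:,1],[1,99]))
    # treadle side edges: per x strip y extents, points on plate
    m=reg(C,.54,.70,-.1,.01,.045,.105); p=C[m]
    hz=p[:,2]; pred=None
    A=np.c_[p[:,0],np.ones(len(p))]
    for _ in range(5):
        c=np.linalg.lstsq(A,hz,rcond=None)[0]; r=abs(A@c-hz); k=r<np.maximum(.004,np.median(r)*2); A=A[k];hz=hz[k];p=p[k]
    print('slope',c,len(p))
    for q in(2,98):
        e=np.array([(x,np.percentile(p[abs(p[:,0]-x)<.006][:,1],q)) for x in np.arange(.56,.70,.01)])
        cc=np.polyfit(e[:,0],e[:,1],1);print('edge',q,cc.round(4),'at .6',np.polyval(cc,.6).round(4))
    print('free end x',np.percentile(p[:,0],1), 'z max',p[:,2].max())
    # rails inner straight parts
    p=C[reg(C,.62,.70,.06,.12,.015,.026)]
    for x in (.63,.65,.67,.69):
        k=p[abs(p[:,0]-x)<.008]; print('Rrail',x,len(k), np.percentile(k[:,1],[5,50,95]).round(4) if len(k) else '')
    p=C[reg(C,.56,.70,.16,.25,.015,.026)]
    for x in (.59,.61,.63,.65,.67,.69):
        k=p[abs(p[:,0]-x)<.008]; print('Lrail',x,len(k), np.percentile(k[:,1],[5,50,95]).round(4) if len(k) else '')
E
```

```text
t 3 [0.0105 0.7337] 0.0026
t 50 [-0.0082  0.7511] 0.0024
t 97 [-0.038   0.7707] 0.0013
col ((697.14794921875, 272.1184387207031), (70.09890747070312, 55.43331527709961), 1.0500080585479736) [0.6632849  0.72957043] [0.24463768 0.29942703]
slope [-0.32839292  0.27590803] 830
edge 2 [ 0.033  -0.1013] at .6 -0.0815
edge 98 [ 0.0293 -0.033 ] at .6 -0.0154
free end x 0.5439014662088307 z max 0.10071251145910765
Rrail 0.63 20 [0.0946 0.1003 0.1062]
Rrail 0.65 16 [0.0971 0.1002 0.1059]
Rrail 0.67 18 [0.0917 0.0999 0.1057]
Rrail 0.69 17 [0.0968 0.0997 0.1061]
Lrail 0.59 18 [0.2238 0.2286 0.2338]
Lrail 0.61 18 [0.2186 0.2231 0.2276]
Lrail 0.63 21 [0.2188 0.225  0.2305]
Lrail 0.65 22 [0.2214 0.2273 0.2339]
Lrail 0.67 25 [0.2219 0.2274 0.2416]
Lrail 0.69 24 [0.2223 0.229  0.2448]
s 3 [-0.0021  0.7352] 0.0008
s 50 [-0.0352  0.7516] 0.0018
s 97 [-0.025   0.7696] 0.0008
col ((700.12451171875, 268.6979675292969), (72.07698822021484, 59.378257751464844), 2.881608247756958) [0.66482827 0.73397806] [0.23896153 0.29550456]
slope [-0.32906693  0.27566707] 1094
edge 2 [ 0.0307 -0.1051] at .6 -0.0867
edge 98 [ 0.0338 -0.0395] at .6 -0.0192
free end x 0.5448609495303341 z max 0.09815305691029985
Rrail 0.63 28 [0.0886 0.0948 0.1013]
Rrail 0.65 27 [0.09   0.0948 0.1016]
Rrail 0.67 22 [0.0904 0.096  0.1043]
Rrail 0.69 28 [0.0923 0.0966 0.1027]
Lrail 0.59 22 [0.2169 0.2239 0.2305]
Lrail 0.61 26 [0.2108 0.2178 0.2275]
Lrail 0.63 24 [0.2124 0.217  0.2275]
Lrail 0.65 25 [0.2139 0.2204 0.2262]
Lrail 0.67 38 [0.2161 0.2241 0.2429]
Lrail 0.69 33 [0.2147 0.2248 0.2431]
```

```bash
cat >> h.py <<'E'
from scipy.spatial.transform import Rotation as Rn
def plan(tx,ty,tz,yaw_deg,n=None,cur=None):
    """rows (tool axes) from current pose to target world mm; yaw = world yaw of tool y, tool down"""
    o=arm.observe() if cur is None else cur
    p=np.array(o['tcp_pos'])*1000; R=Rn.from_quat(o['eef_rot']).as_matrix()
    a=np.radians(yaw_deg); y=np.array([np.cos(a),np.sin(a),0]); z=np.array([0,0,-1.]); G=np.c_[np.cross(y,z),y,z]
    rv=Rn.from_matrix(R.T@G).as_rotvec(degrees=True); d=np.array([tx,ty,tz])-p
    if n is None: n=int(max(np.ceil(np.linalg.norm(d)/48),np.ceil(np.abs(rv).max()/8.4),1))
    print('from',p.round(1),'yaw',round(np.degrees(np.arctan2(R[1,1],R[0,1])),1),'d',d.round(1),'rv',rv.round(1),'n',n)
    for i in range(n):
        Ri=R@Rn.from_rotvec(rv*i/n,degrees=True).as_matrix()
        print('{"xyz":%s,"rot":%s}'%(list((Ri.T@d/n).round(1)),list((rv/n).round(2))))
E
python3 - <<'E'
from h import *
P=pts('top',np.load('top0.npy'));S=pts('side',np.load('side0.npy'))
for nm,C in(('t',P),('s',S)):
    m=(C[...,0]>.4)&(C[...,0]<.6)&(C[...,1]>-.49)&(C[...,1]<-.255)
    r=m&(C[...,2]>.037)&(C[...,2]<.05)&~((C[...,0]<.43)&(C[...,1]>-.28))
    q=cv2.minAreaRect((C[r][:,:2]*1000).astype(np.float32)); print(nm,q)
    i=m&(C[...,2]>.011)&(C[...,2]<.033)&(abs(C[...,0]-.5)<.06)&(abs(C[...,1]+.367)<.085)
    n,l,st,ce=cv2.connectedComponentsWithStats(i.astype(np.uint8))
    for k in range(1,n):
        if st[k,4]>8: p=C[l==k]; print(nm,'scrap',st[k,4],p.mean(0).round(3),p.min(0).round(3),p.max(0).round(3))
plan(592,20,150,-4.5)
E
```

```text
t ((499.4254455566406, -364.61676025390625), (202.38082885742188, 152.66297912597656), 86.91373443603516)
t scrap 9 [ 0.53  -0.287  0.012] [ 0.523 -0.292  0.011] [ 0.538 -0.283  0.014]
t scrap 9 [ 0.534 -0.298  0.013] [ 0.528 -0.304  0.011] [ 0.54  -0.292  0.017]
t scrap 11 [ 0.515 -0.295  0.016] [ 0.505 -0.305  0.012] [ 0.52  -0.287  0.021]
t scrap 10 [ 0.507 -0.305  0.014] [ 0.502 -0.31   0.012] [ 0.514 -0.299  0.018]
s ((500.6717529296875, -366.40301513671875), (202.9552459716797, 152.72744750976562), 87.00713348388672)
from [212.1 613.9 221.5] yaw 70.9 d [ 379.9 -593.9  -71.5] rv [-0.1  0.  75.4] n 15
{"xyz":[np.float64(-36.9), np.float64(-29.1), np.float64(4.8)],"rot":[np.float64(-0.01), np.float64(0.0), np.float64(5.03)]}
{"xyz":[np.float64(-39.3), np.float64(-25.8), np.float64(4.8)],"rot":[np.float64(-0.01), np.float64(0.0), np.float64(5.03)]}
{"xyz":[np.float64(-41.4), np.float64(-22.3), np.float64(4.8)],"rot":[np.float64(-0.01), np.float64(0.0), np.float64(5.03)]}
{"xyz":[np.float64(-43.2), np.float64(-18.5), np.float64(4.8)],"rot":[np.float64(-0.01), np.float64(0.0), np.flo
[... 675 characters left out ...]
), np.float64(4.8)],"rot":[np.float64(-0.01), np.float64(0.0), np.float64(5.03)]}
{"xyz":[np.float64(-46.0), np.float64(9.7), np.float64(4.8)],"rot":[np.float64(-0.01), np.float64(0.0), np.float64(5.03)]}
{"xyz":[np.float64(-44.9), np.float64(13.7), np.float64(4.8)],"rot":[np.float64(-0.01), np.float64(0.0), np.float64(5.03)]}
{"xyz":[np.float64(-43.6), np.float64(17.6), np.float64(4.8)],"rot":[np.float64(-0.01), np.float64(0.0), np.float64(5.03)]}
{"xyz":[np.float64(-41.9), np.float64(21.4), np.float64(4.8)],"rot":[np.float64(-0.01), np.float64(0.0), np.float64(5.03)]}
{"xyz":[np.float64(-39.8), np.float64(25.0), np.float64(4.8)],"rot":[np.float64(-0.01), np.float64(0.0), np.float64(5.03)]}
```

Emit:
carry_out:
  motion:
    - {"xyz":[-37,-29,2],"rot":[0,0,5],"fingers":0.7}
    - {"xyz":[-39,-26,2],"rot":[0,0,5],"fingers":0.7}
    - {"xyz":[-41,-22,2],"rot":[0,0,5],"fingers":0.7}
    - {"xyz":[-43,-19,2],"rot":[0,0,5],"fingers":0.7}
    - {"xyz":[-45,-15,2],"rot":[0,0,5],"fingers":0.7}
    - {"xyz":[-46,-11,3],"rot":[0,0,5],"fingers":0.7}
    - {"xyz":[-46,-7,3],"rot":[0,0,5],"fingers":0.7}
    - {"xyz":[-47,-3,3],"rot":[0,0,5],"fingers":0.7}
    - {"xyz":[-47,1,5],"rot":[0,0,5],"fingers":0.7}
    - {"xyz":[-46,5,5],"rot":[0,0,5],"fingers":0.7}
    - {"xyz":[-46,9,5],"rot":[0,0,5],"fingers":0.7}
    - {"xyz":[-45,13,5],"rot":[0,0,5],"fingers":0.7}

```text
clock: 1.3
tcp_pos: [0.5136, 0.1369, 0.183]
eef_rot: [0.638, 0.77, -0.0, -0.0]
force: [0.8, 0.6, -0.2]
finger_gap: 0.0657
```

```bash
python3 - <<'E'
from h import *
np.set_printoptions(legacy='1.25')
print(arm.observe()['clock']); plan(592,20,150,-4.5)
E
```

```text
1.3
from [513.6 136.9 183. ] yaw 10.7 d [  78.4 -116.9  -33. ] rv [-0.  -0.  15.2] n 4
{"xyz":[-32.4, 13.8, 8.2],"rot":[-0.0, -0.0, 3.8]}
{"xyz":[-31.4, 15.9, 8.2],"rot":[-0.0, -0.0, 3.8]}
{"xyz":[-30.2, 18.0, 8.2],"rot":[-0.0, -0.0, 3.8]}
{"xyz":[-29.0, 19.9, 8.2],"rot":[-0.0, -0.0, 3.8]}
```

Emit:
carry_out:
  motion:
    - {"xyz":[-32,14,8],"rot":[0,0,3.8],"fingers":0.7}
    - {"xyz":[-31,16,8],"rot":[0,0,3.8],"fingers":0.7}
    - {"xyz":[-30,18,8],"rot":[0,0,3.8],"fingers":0.7}
    - {"xyz":[-29,20,8],"rot":[0,0,3.8],"fingers":0.7}
    - {"xyz":[0,0,0],"rot":[0,0,0],"fingers":0.7}
    - {"xyz":[0,0,0],"rot":[0,0,0],"fingers":0.7}

```text
clock: 1.9
tcp_pos: [0.5918, 0.0229, 0.1507]
eef_rot: [0.733, 0.68, -0.0, -0.001]
force: [-0.5, -0.1, -0.3]
finger_gap: 0.0656
```

```bash
python3 - <<'E'
from h import *
np.set_printoptions(legacy='1.25')
plan(592,20,150,-4.5)
im,d=grab('side','s1')
# look through both, project intended grasp
for p in [(.592,.020,.045),(.592,.020,.028),(.577,-.052,.088)]: print(proj('side',p).round(0))
B=cv2.resize(im[150:350,280:480][:,:,::-1],None,fx=3,fy=3,interpolation=cv2.INTER_CUBIC); cv2.imwrite('pics/s1c.png',B)
E
```

```text
from [591.8  22.9 150.7] yaw -4.3 d [ 0.2 -2.9 -0.7] rv [-0.1 -0.   0.2] n 1
{"xyz":[-2.9, 0.4, 0.7],"rot":[-0.1, -0.02, 0.2]}
[[356. 278.]]
[[356. 282.]]
[[367. 287.]]
```

View pics/s1c.png

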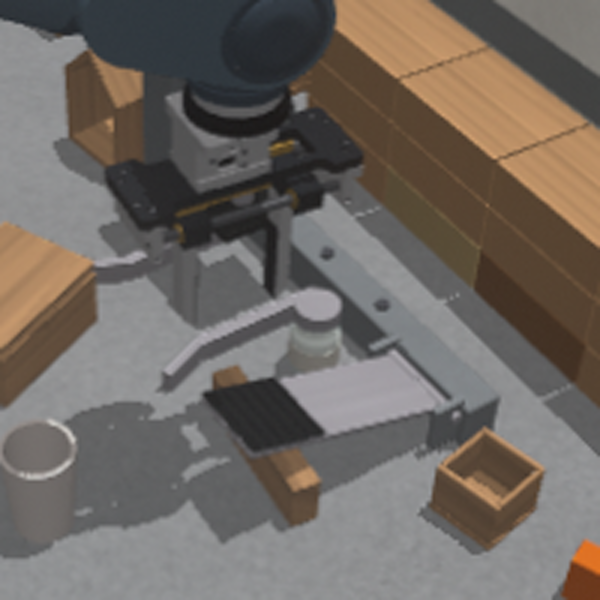

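Emit:
carry_out:
  motion:
    - {"xyz":[0,4,35],"rot":[0,0,0],"fingers":0.7}
    - {"xyz":[0,0,35],"rot":[0,0,0],"fingers":0.7}
    - {"xyz":[0,0,30],"rot":[0,0,0],"fingers":0.7}
    - {"xyz":[0,0,21],"rot":[0,0,0],"fingers":0.7}
    - {"xyz":[0,0,0],"rot":[0,0,0],"fingers":0.0}
    - {"xyz":[0,0,0],"rot":[0,0,0],"fingers":0.0}
    - {"xyz":[0,0,0],"rot":[0,0,0],"fingers":0.0}
    - {"xyz":[0,0,0],"rot":[0,0,0],"fingers":0.0}
    - {"xyz":[0,0,0],"rot":[0,0,0],"fingers":0.0}
  force: 25

```text
clock: 2.85
tcp_pos: [0.597, 0.0228, 0.0318]
eef_rot: [0.733, 0.68, 0.001, 0.001]
force: [0.2, -0.6, 0.1]
finger_gap: 0.0293
```

Emit:
carry_out:
  motion:
    - {"xyz":[0,0,0],"rot":[0,0,0],"fingers":0.0}
    - {"xyz":[0,0,0],"rot":[0,0,0],"fingers":0.0}
    - {"xyz":[0,0,0],"rot":[0,0,0],"fingers":0.0}

```text
clock: 3.15
tcp_pos: [0.5969, 0.0228, 0.0314]
eef_rot: [0.733, 0.68, 0.0, 0.0]
force: [-0.5, 0.5, 5.7]
finger_gap: 0.0238
```

Emit:
carry_out:
  motion:
    - {"xyz":[0,0,-4],"rot":[0,0,0],"fingers":0.0}
    - {"xyz":[0,0,-4],"rot":[0,0,0],"fingers":0.0}
    - {"xyz":[0,-15,0],"rot":[0,0,0],"fingers":0.0}
    - {"xyz":[0,-25,0],"rot":[0,0,0],"fingers":0.0}
    - {"xyz":[0,-25,0],"rot":[0,0,0],"fingers":0.0}
    - {"xyz":[0,-25,0],"rot":[0,0,0],"fingers":0.0}
    - {"xyz":[0,0,0],"rot":[0,0,0],"fingers":0.0}

```text
clock: 3.85
tcp_pos: [0.5031, 0.0302, 0.0373]
eef_rot: [0.733, 0.68, -0.001, -0.002]
force: [-0.2, 0.3, -0.9]
finger_gap: 0.0239
```

```bash
python3 - <<'E'
from h import *
im,d=grab('side','s2')
grab('top','t2')
B=cv2.resize(im[180:380,250:470][:,:,::-1],None,fx=3,fy=3,interpolation=cv2.INTER_CUBIC); cv2.imwrite('pics/s2c.png',B)
C=cv2.imread('pics/top0.png'); cv2.imwrite('pics/tray.png',cv2.resize(C[210:285,435:525],None,fx=6,fy=6,interpolation=cv2.INTER_CUBIC))
E
```

```text
(no output)
```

View pics/s2c.png

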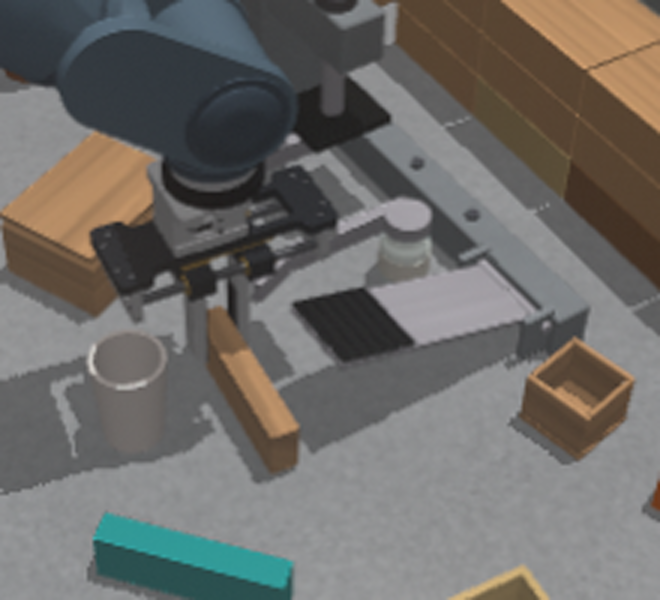

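View pics/tray.png

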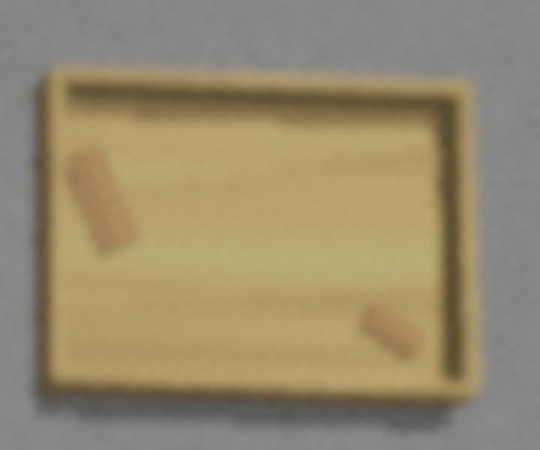

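Side crop: the offcut is gripped and clear of the treadle, with its front end at crop (285,450). The tray crop shows small scraps at (100,200) and (393,330), so I'll lay the offcut between them.

```bash
sed -i '1i import numpy as _n; _n.set_printoptions(legacy="1.25")' h.py; python3 - <<'E'
from h import *
for nm,t in(('top','t2'),('side','s2')):
    C=pts(nm,np.load(t+'.npy')); m=(C[...,0]>.47)&(C[...,0]<.535)&(C[...,1]>-.13)&(C[...,1]<.0)&(C[...,2]>.042)&(C[...,2]<.062)
    q=C[m]; print(nm,m.sum(),cv2.minAreaRect((q[:,:2]*1000).astype(np.float32)),np.median(q[:,2]),np.percentile(q[:,1],1))
o=arm.observe(); o['tcp_pos']=np.array(o['tcp_pos']); o['tcp_pos'][2]=.16
plan(515,-328,160,-3,cur=o)
E
```

```text
top 182 ((496.8493347167969, -62.61615753173828), (57.041744232177734, 26.41587257385254), 83.36262512207031) 0.05243885747628252 -0.08933539457546205
side 385 ((497.34698486328125, -49.04196548461914), (97.12229919433594, 25.693532943725586), 86.55022430419922) 0.049116270388885885 -0.09556395100066072
from [506.7  29.5 160. ] yaw -4.3 d [   8.3 -357.5    0. ] rv [ 0.   0.  -1.3] n 8
{"xyz":[-44.5, 4.4, 0.0],"rot":[0.01, 0.0, -0.16]}
{"xyz":[-44.5, 4.2, 0.0],"rot":[0.01, 0.0, -0.16]}
{"xyz":[-44.5, 4.1, 0.0],"rot":[0.01, 0.0, -0.16]}
{"xyz":[-44.5, 4.0, 0.0],"rot":[0.01, 0.0, -0.16]}
{"xyz":[-44.5, 3.9, 0.0],"rot":[0.01, 0.0, -0.16]}
{"xyz":[-44.5, 3.7, 0.0],"rot":[0.01, 0.0, -0.16]}
{"xyz":[-44.5, 3.6, 0.0],"rot":[0.01, 0.0, -0.16]}
{"xyz":[-44.6, 3.5, 0.0],"rot":[0.01, 0.0, -0.16]}
```

Emit:
carry_out:
  motion:
    - {"xyz":[0,0,-40],"rot":[0,0,0],"fingers":0.0}
    - {"xyz":[0,0,-40],"rot":[0,0,0],"fingers":0.0}
    - {"xyz":[0,0,-43],"rot":[0,0,0],"fingers":0.0}
    - {"xyz":[-44,4,0],"rot":[0,0,-0.2],"fingers":0.0}
    - {"xyz":[-45,4,0],"rot":[0,0,-0.2],"fingers":0.0}
    - {"xyz":[-45,4,0],"rot":[0,0,-0.2],"fingers":0.0}
    - {"xyz":[-44,4,0],"rot":[0,0,-0.2],"fingers":0.0}
    - {"xyz":[-45,4,0],"rot":[0,0,-0.2],"fingers":0.0}
    - {"xyz":[-45,4,0],"rot":[0,0,-0.2],"fingers":0.0}
    - {"xyz":[-44,4,0],"rot":[0,0,0],"fingers":0.0}
    - {"xyz":[-44,4,0],"rot":[0,0,0],"fingers":0.0}
    - {"xyz":[0,0,0],"rot":[0,0,0],"fingers":0.0}

```text
clock: 5.15
tcp_pos: [0.5167, -0.3336, 0.1621]
eef_rot: [0.728, 0.686, -0.0, 0.002]
force: [-0.4, -0.3, -1.0]
finger_gap: 0.0236
```

```bash
python3 - <<'E'
from h import *
plan(515,-328,41,-3)
for nm in('top','side'):
    im,d=grab(nm,nm+'3'); C=pts(nm,d); m=(C[...,0]>.45)&(C[...,0]<.56)&(C[...,1]>-.48)&(C[...,1]<-.36)&(C[...,2]>.155)&(C[...,2]<.2)
    q=C[m]; print(nm,m.sum(),len(q) and (cv2.minAreaRect((q[:,:2]*1000).astype(np.float32)),np.median(q[:,2]),np.percentile(q[:,1],1)))
    cv2.imwrite('pics/c3%s.png'%nm,cv2.resize(im[180:320,400:560] if nm=='top' else im[260:480,300:560],None,fx=3,fy=3)[:,:,::-1])
E
```

```text
from [ 516.7 -333.6  162.1] yaw -3.4 d [  -1.7    5.6 -121.1] rv [ 0.1  0.2 -0.4] n 3
{"xyz":[1.9, -0.7, 40.4],"rot":[0.04, 0.05, -0.12]}
{"xyz":[1.9, -0.7, 40.4],"rot":[0.04, 0.05, -0.12]}
{"xyz":[1.9, -0.7, 40.4],"rot":[0.04, 0.05, -0.12]}
top 41 (((499.7528381347656, -446.05877685546875), (12.582801818847656, 22.856130599975586), 29.351797103881836), 0.17413153746945387, -0.45531924296789633)
side 1030 (((511.79852294921875, -407.3607482910156), (94.66861724853516, 26.75189208984375), 86.673583984375), 0.17412489572862122, -0.4545060409394371)
```

View pics/c3side.png

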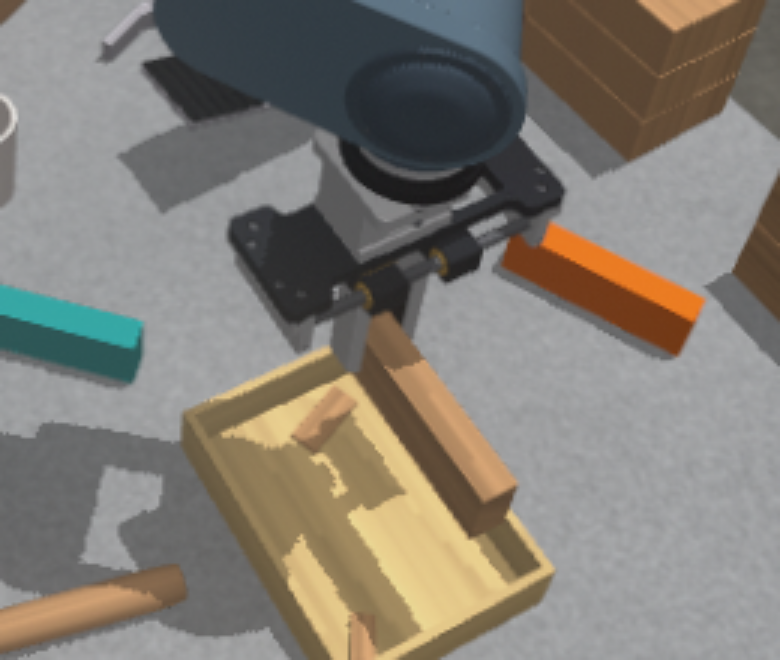

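Emit:
carry_out:
  motion:
    - {"xyz":[3,-1,20],"rot":[0,0,0],"fingers":0.0}
    - {"xyz":[3,-1,35],"rot":[0,0,0],"fingers":0.0}
    - {"xyz":[0,0,35],"rot":[0,0,0],"fingers":0.0}
    - {"xyz":[0,0,18],"rot":[0,0,0],"fingers":0.0}
    - {"xyz":[0,0,10],"rot":[0,0,0],"fingers":0.0}
    - {"xyz":[0,0,0],"rot":[0,0,0],"fingers":0.0}
    - {"xyz":[0,0,0],"rot":[0,0,0],"fingers":0.0}

```text
clock: 5.95
tcp_pos: [0.5153, -0.3217, 0.0446]
eef_rot: [0.725, 0.688, 0.0, 0.001]
force: [0.1, -1.2, -0.7]
finger_gap: 0.0242
```

Emit:
carry_out:
  motion:
    - {"xyz":[-6,0,2],"rot":[0,0,0],"fingers":0.0}
    - {"xyz":[0,0,2],"rot":[0,0,0],"fingers":0.0}
    - {"xyz":[0,0,0],"rot":[0,0,0],"fingers":0.5}
    - {"xyz":[0,0,0],"rot":[0,0,0],"fingers":0.5}
    - {"xyz":[0,0,0],"rot":[0,0,0],"fingers":0.5}
    - {"xyz":[0,0,-20],"rot":[0,0,0],"fingers":0.5}
    - {"xyz":[0,0,-40],"rot":[0,0,0],"fingers":0.5}
    - {"xyz":[0,0,-45],"rot":[0,0,0],"fingers":0.5}
    - {"xyz":[0,0,-45],"rot":[0,0,0],"fingers":0.5}
    - {"xyz":[0,0,0],"rot":[0,0,0],"fingers":0.5}

```text
clock: 6.95
tcp_pos: [0.5173, -0.3305, 0.1979]
eef_rot: [0.726, 0.688, 0.0, 0.007]
force: [-0.2, -0.1, 0.3]
finger_gap: 0.0468
```

```bash
python3 - <<'E'
from h import *
for nm in('top','side'):
    im,d=grab(nm,nm+'4'); C=pts(nm,d); 
    cv2.imwrite('pics/c4%s.png'%nm,cv2.resize(im[150:350,380:600] if nm=='top' else im[260:480,300:560],None,fx=3,fy=3)[:,:,::-1])
    # offcut top in tray
    m=(C[...,0]>.47)&(C[...,0]<.55)&(C[...,1]>-.458)&(C[...,1]<-.28)&(C[...,2]>.04)&(C[...,2]<.065)
    q=C[m]; print(nm,m.sum(),len(q) and (cv2.minAreaRect((q[:,:2]*1000).astype(np.float32)),np.median(q[:,2])))
print(arm.observe()['tcp_pos'])
E
```

```text
top 7 (((486.4068603515625, -455.67877197265625), (2.7382304668426514, 32.46339416503906), 87.41246032714844), 0.042627287069808784)
side 1040 (((511.7958984375, -382.62933349609375), (141.2564697265625, 27.369792938232422), 88.37716674804688), 0.05037195006336648)
[ 0.51459565 -0.32809727  0.19095901]
```

View pics/c4side.png

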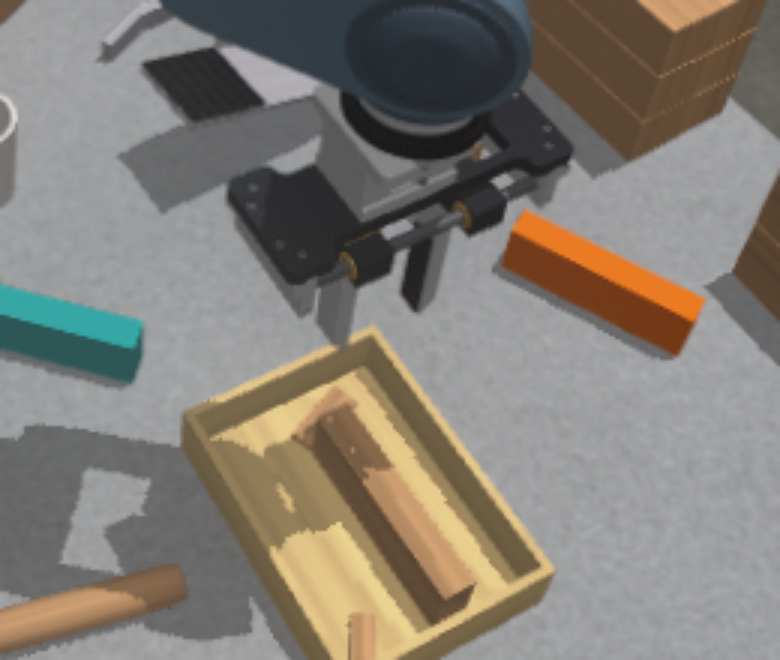

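The offcut lies flat in the tray in the side crop, spanning (330,420) to (450,600), with its top at 50 mm. Now the box: I'll go to its left side.

```bash
python3 - <<'E'
from h import *
for nm in('top','side'):
    C=pts(nm,np.load(nm+'4.npy'))
    m=(C[...,0]>.37)&(C[...,0]<.58)&(C[...,1]>.1)&(C[...,1]<.3)&(C[...,2]>.063)&(C[...,2]<.08)
    q=C[m]; print(nm,m.sum(),cv2.minAreaRect((q[:,:2]*1000).astype(np.float32)),np.median(q[:,2]))
    for n,r in(('purple',(.3,.5,.36,.56,.03,.1)),('panels',(.2,.42,.19,.37,.026,.036))):
        m=(C[...,0]>r[0])&(C[...,0]<r[1])&(C[...,1]>r[2])&(C[...,1]<r[3])&(C[...,2]>r[4])&(C[...,2]<r[5]); q=C[m]
        print(n,m.sum(),cv2.minAreaRect((q[:,:2]*1000).astype(np.float32)))
plan(440,278,200,26)
E
```

```text
top 1594 ((473.61279296875, 202.7249755859375), (131.00234985351562, 99.3139877319336), 25.741037368774414) 0.07026441075366918
purple 1976 ((375.4102478027344, 470.43768310546875), (237.17837524414062, 138.02615356445312), 29.634769439697266)
panels 1101 ((313.843017578125, 268.0751953125), (101.57406616210938, 206.68479919433594), 26.267776489257812)
side 1403 ((475.880126953125, 199.1127166748047), (135.6076202392578, 102.53047180175781), 25.917579650878906) 0.06830822565489936
purple 1517 ((354.66790771484375, 466.98846435546875), (208.06182861328125, 117.07723999023438), 38.981781005859375)
panels 1115 ((314.8330993652344, 262.10980224609375), (107.210693359375, 212.8294219970703), 27.036094665527344)
from [ 514.6 -328.1  191. ] yaw -3.1 d [-74.6 606.1   9. ] rv [  0.1   0.1 -29.1] n 13
{"xyz":[46.2, -8.2, -0.8],"rot":[0.01, 0.01, -2.24]}
{"xyz":[46.5, -6.4, -0.8],"rot":[0.01, 0.01, -2.24]}
{"xyz":[46.7, -4.6, -0.8],"rot":[0.01, 0.01, -2.24]}
{"xyz":[46.9, -2.8, -0.8],"rot":[0.01, 0.01, -2.24]}
{"xyz":[47.0, -0.9, -0.8],"rot":[0.01, 0.01, -2.24]}
{"xyz":[47.0, 0.9, -0.8],"rot":[0.01, 0.01, -2.24]}
{"xyz":[46.9, 2.7, -0.7],"rot":[0.01, 0.01, -2.24]}
{"xyz":[46.8, 4.6, -0.7],"rot":[0.01, 0.01, -2.24]}
{"xyz":[46.5, 6.4, -0.7],"rot":[0.01, 0.01, -2.24]}
{"xyz":[46.3, 8.2, -0.7],"rot":[0.01, 0.01, -2.24]}
{"xyz":[45.9, 10.0, -0.7],"rot":[0.01, 0.01, -2.24]}
{"xyz":[45.5, 11.8, -0.7],"rot":[0.01, 0.01, -2.24]}
{"xyz":[45.0, 13.5, -0.7],"rot":[0.01, 0.01, -2.24]}
```

Emit:
carry_out:
  motion:
    - {"xyz":[46,-8,-1],"rot":[0,0,-2.2],"fingers":0.8}
    - {"xyz":[46,-6,-1],"rot":[0,0,-2.2],"fingers":0.8}
    - {"xyz":[47,-5,-1],"rot":[0,0,-2.2],"fingers":0.8}
    - {"xyz":[47,-3,-1],"rot":[0,0,-2.2],"fingers":0.8}
    - {"xyz":[47,-1,-1],"rot":[0,0,-2.2],"fingers":0.8}
    - {"xyz":[47,1,-1],"rot":[0,0,-2.2],"fingers":0.8}
    - {"xyz":[47,3,-1],"rot":[0,0,-2.2],"fingers":0.8}
    - {"xyz":[47,5,-1],"rot":[0,0,-2.2],"fingers":0.8}
    - {"xyz":[47,6,-1],"rot":[0,0,-2.3],"fingers":0.8}
    - {"xyz":[46,8,0],"rot":[0,0,-2.3],"fingers":0.8}
    - {"xyz":[46,10,0],"rot":[0,0,-2.3],"fingers":0.8}
    - {"xyz":[45,12,0],"rot":[0,0,-2.3],"fingers":0.8}

```text
clock: 8.25
tcp_pos: [0.4452, 0.2335, 0.1963]
eef_rot: [0.546, 0.838, -0.001, -0.001]
force: [0.2, -0.5, -0.9]
finger_gap: 0.075
```

Emit:
carry_out:
  motion:
    - {"xyz":[42,13,0],"rot":[0,0,-2.3],"fingers":0.8}
    - {"xyz":[0,0,0],"rot":[0,0,0],"fingers":0.8}

```text
clock: 8.45
tcp_pos: [0.4396, 0.279, 0.1962]
eef_rot: [0.527, 0.85, -0.001, -0.002]
force: [-0.3, -0.2, 0.6]
finger_gap: 0.0752
```

```bash
python3 - <<'E'
from h import *
plan(440,278,32,26); print(arm.observe()['finger_gap'])
E
```

```text
from [439.6 279.  196.2] yaw 26.4 d [   0.4   -1.  -164.2] rv [-0.2 -0.1  0.4] n 4
{"xyz":[-0.3, 0.1, 41.0],"rot":[-0.05, -0.02, 0.1]}
{"xyz":[-0.3, 0.1, 41.0],"rot":[-0.05, -0.02, 0.1]}
{"xyz":[-0.3, 0.0, 41.0],"rot":[-0.05, -0.02, 0.1]}
{"xyz":[-0.3, 0.0, 41.0],"rot":[-0.05, -0.02, 0.1]}
0.07516079806657082
```

```bash
python3 - <<'E'
from h import *
P=pts('top',np.load('top0.npy'))
d=(P[...,0]>.2)&(P[...,0]<.43)&(P[...,1]>.15)&(P[...,1]<.4)&(P[...,2]>.024)&(P[...,2]<.042)
n,l,st,ce=cv2.connectedComponentsWithStats(d.astype(np.uint8))
k=1+np.argmax(st[1:,4]); q=P[l==k]; r=cv2.minAreaRect((q[:,:2]*1000).astype(np.float32)); print(r,cv2.boxPoints(r).round(0))
E
```

```text
((295.6762390136719, 303.4111022949219), (94.5792465209961, 123.17412567138672), 20.70992088317871) [[230. 344.]
 [273. 229.]
 [362. 263.]
 [318. 378.]]
```

Emit:
carry_out:
  motion:
    - {"xyz":[0,0,41],"rot":[0,0,0],"fingers":0.8}
    - {"xyz":[0,0,41],"rot":[0,0,0],"fingers":0.8}
    - {"xyz":[0,0,41],"rot":[0,0,0],"fingers":0.8}
    - {"xyz":[0,0,41],"rot":[0,0,0],"fingers":0.8}
    - {"xyz":[-10,4,0],"rot":[0,0,0],"fingers":0.8}
    - {"xyz":[-5,4,0],"rot":[0,0,0],"fingers":0.8}
    - {"xyz":[-5,0,0],"rot":[0,0,0],"fingers":0.8}
    - {"xyz":[-3,0,0],"rot":[0,0,0],"fingers":0.8}
    - {"xyz":[0,0,0],"rot":[0,0,0],"fingers":0.8}

```text
clock: 9.35
tcp_pos: [0.4609, 0.2584, 0.0364]
eef_rot: [0.53, 0.848, 0.001, 0.001]
force: [-0.1, -0.3, 0.2]
finger_gap: 0.0753
```

```bash
python3 - <<'E'
from h import *
o=arm.observe(); print(o['tcp_pos'],o['force'])
im,d=grab('side','s5'); cv2.imwrite('pics/c5.png',cv2.resize(im[120:340,180:440],None,fx=3,fy=3)[:,:,::-1])
E
```

```text
[0.46092184 0.25842375 0.03639157] [-0.05433673 -0.34760478  0.16183617]
```

View pics/c5.png

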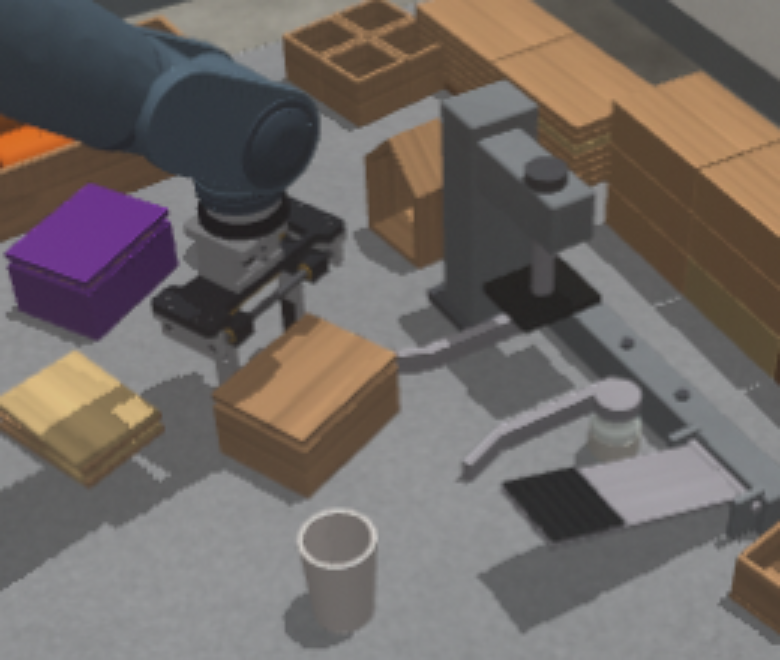

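Emit:
carry_out:
  motion:
    - {"xyz":[-1,0,2],"rot":[0,0,0],"fingers":0.8}
    - {"xyz":[-6.5,3,1],"rot":[0,0,3],"fingers":0.8}
    - {"xyz":[-6.5,3,0],"rot":[0,0,3],"fingers":0.8}
    - {"xyz":[-6.5,3,0],"rot":[0,0,3],"fingers":0.8}
    - {"xyz":[-6.5,3,0],"rot":[0,0,3],"fingers":0.8}
    - {"xyz":[0,0,0],"rot":[0,0,0],"fingers":0.8}

```text
clock: 10.0
tcp_pos: [0.4814, 0.2382, 0.0322]
eef_rot: [0.616, 0.788, 0.001, 0.0]
force: [1.2, 4.0, 1.7]
finger_gap: 0.0755
```

```bash
cat >> h.py <<'E'
def box(tag,b=(.49,.185)):
    o=arm.observe(); print('tcp',(np.array(o['tcp_pos'])*1000).round(1),'F',np.round(o['force'],1),'t',o['clock'])
    for nm in('top','side'):
        im,d=grab(nm,nm+tag); C=pts(nm,d)
        m=(abs(C[...,0]-b[0])<.11)&(abs(C[...,1]-b[1])<.11)&(C[...,2]>.061)&(C[...,2]<.078)
        m=cv2.morphologyEx(m.astype(np.uint8),cv2.MORPH_OPEN,np.ones((3,3)))
        n,l,st,ce=cv2.connectedComponentsWithStats(m); k=1+np.argmax(st[1:,4]); q=C[l==k]
        r=cv2.minAreaRect((q[:,:2]*1000).astype(np.float32)); print(nm,len(q),np.round(r[0],1),np.round(r[1],1),round(r[2],1))
        v0=max(0,int(proj(nm,[*b,.06])[0][1])-100); u0=max(0,int(proj(nm,[*b,.06])[0][0])-130)
        cv2.imwrite('pics/b%s%s.png'%(tag,nm),cv2.resize(im[v0:v0+200,u0:u0+260],None,fx=3,fy=3)[:,:,::-1])
E
python3 -c "
from h import *
box('6')"
```

```text
tcp [481.4 238.2  32.2] F [1.2 4.  1.7] t 10.0
top 888 [487.4 158.2] [131.2  59.6] 13.4
side 1505 [483.3 181. ] [132.6 118.8] 14.1
```

View pics/b6side.png

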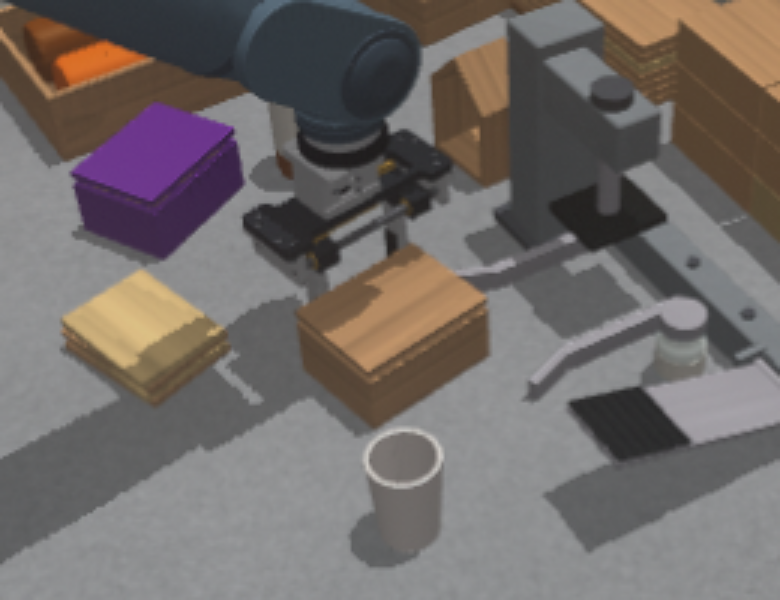

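Emit:
carry_out:
  motion:
    - {"xyz":[-6.6,3,0],"rot":[0,0,3],"fingers":0.8}
    - {"xyz":[-6.6,3,0],"rot":[0,0,3],"fingers":0.8}
    - {"xyz":[-6.6,3,0],"rot":[0,0,3],"fingers":0.8}
    - {"xyz":[-6.6,3,0],"rot":[0,0,3],"fingers":0.8}
    - {"xyz":[0,0,0],"rot":[0,0,0],"fingers":0.8}
    - {"xyz":[20,0,0],"rot":[0,0,0],"fingers":0.8}
    - {"xyz":[40,0,0],"rot":[0,0,0],"fingers":0.8}
    - {"xyz":[0,0,-50],"rot":[0,0,0],"fingers":0.8}
    - {"xyz":[0,0,-50],"rot":[0,0,0],"fingers":0.8}
    - {"xyz":[10,0,0],"rot":[0,0,0],"fingers":0.8}

```text
clock: 11.1
tcp_pos: [0.4981, 0.2849, 0.1383]
eef_rot: [0.694, 0.72, 0.005, 0.003]
force: [1.3, 0.8, 1.2]
finger_gap: 0.0751
```

```bash
python3 -c "
from h import *
box('7')"
```

```text
tcp [498.1 284.9 138.3] F [1.3 0.8 1.2] t 11.1
top 1583 [487.1 154.6] [132.2 100.7] 1.7
side 1510 [488.2 150.7] [130.4 107.2] 1.3
```

View pics/b7top.png

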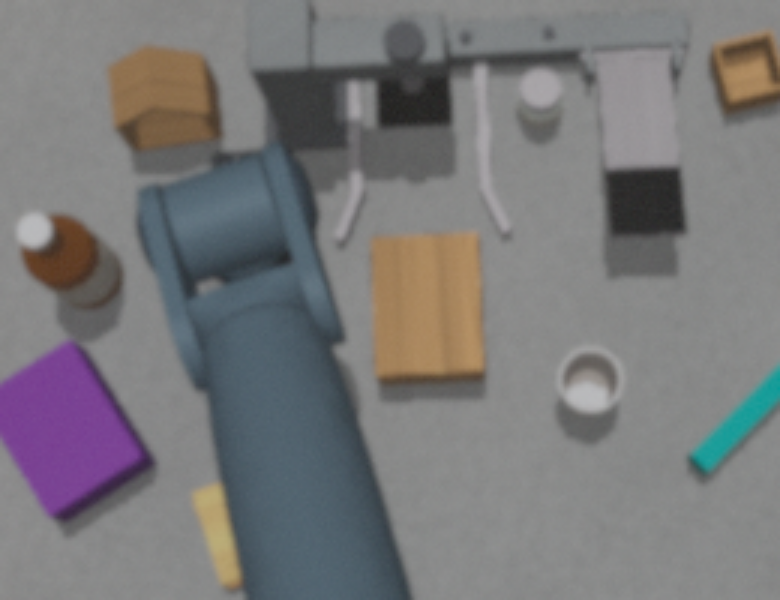

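```bash
python3 -c "
from h import *
plan(388,150.5,135,91.8,n=11)"
```

```text
from [494.3 284.4 132.3] yaw 2.2 d [-106.3 -133.9    2.7] rv [  0.1   0.1 -89.6] n 11
{"xyz":[-11.8, -10.1, -0.3],"rot":[0.01, 0.01, -8.15]}
{"xyz":[-10.2, -11.7, -0.3],"rot":[0.01, 0.01, -8.15]}
{"xyz":[-8.5, -13.0, -0.3],"rot":[0.01, 0.01, -8.15]}
{"xyz":[-6.5, -14.1, -0.3],"rot":[0.01, 0.01, -8.15]}
{"xyz":[-4.5, -14.9, -0.3],"rot":[0.01, 0.01, -8.15]}
{"xyz":[-2.3, -15.4, -0.3],"rot":[0.01, 0.01, -8.15]}
{"xyz":[-0.1, -15.5, -0.3],"rot":[0.01, 0.01, -8.15]}
{"xyz":[2.1, -15.4, -0.3],"rot":[0.01, 0.01, -8.15]}
{"xyz":[4.2, -15.0, -0.3],"rot":[0.01, 0.01, -8.15]}
{"xyz":[6.3, -14.2, -0.3],"rot":[0.01, 0.01, -8.15]}
{"xyz":[8.3, -13.2, -0.2],"rot":[0.01, 0.01, -8.15]}
```

Emit:
carry_out:
  motion:
    - {"xyz":[-12,-10,0],"rot":[0,0,-8.15],"fingers":0.7}
    - {"xyz":[-10,-12,0],"rot":[0,0,-8.15],"fingers":0.7}
    - {"xyz":[-8,-13,0],"rot":[0,0,-8.15],"fingers":0.7}
    - {"xyz":[-7,-14,0],"rot":[0,0,-8.15],"fingers":0.7}
    - {"xyz":[-5,-15,0],"rot":[0,0,-8.15],"fingers":0.7}
    - {"xyz":[-2,-15,0],"rot":[0,0,-8.15],"fingers":0.7}
    - {"xyz":[0,-16,0],"rot":[0,0,-8.15],"fingers":0.7}
    - {"xyz":[2,-15,0],"rot":[0,0,-8.15],"fingers":0.7}
    - {"xyz":[4,-15,0],"rot":[0,0,-8.15],"fingers":0.7}
    - {"xyz":[6,-14,0],"rot":[0,0,-8.15],"fingers":0.7}
    - {"xyz":[8,-13,0],"rot":[0,0,-8.15],"fingers":0.7}
    - {"xyz":[0,0,0],"rot":[0,0,0],"fingers":0.7}

```text
clock: 12.4
tcp_pos: [0.3858, 0.1492, 0.129]
eef_rot: [-0.014, 1.0, -0.001, -0.002]
force: [0.2, 0.5, 0.2]
finger_gap: 0.0661
```

```bash
python3 -c "
from h import *
plan(388,150.5,30,91.8)"
```

```text
from [385.8 149.2 129. ] yaw 91.6 d [  2.2   1.3 -99. ] rv [-0.1 -0.3 -0.2] n 3
{"xyz":[-0.9, 0.5, 33.0],"rot":[-0.02, -0.09, -0.06]}
{"xyz":[-0.8, 0.4, 33.0],"rot":[-0.02, -0.09, -0.06]}
{"xyz":[-0.8, 0.4, 33.0],"rot":[-0.02, -0.09, -0.06]}
```

Emit:
carry_out:
  motion:
    - {"xyz":[0,1,33],"rot":[0,0,0],"fingers":0.7}
    - {"xyz":[0,0,33],"rot":[0,0,0],"fingers":0.7}
    - {"xyz":[0,0,32],"rot":[0,0,0],"fingers":0.7}
    - {"xyz":[-10,0,0],"rot":[0,0,0],"fingers":0.7}
    - {"xyz":[-10,0,0],"rot":[0,0,0],"fingers":0.7}
    - {"xyz":[-6,0,0],"rot":[0,0,0],"fingers":0.7}
    - {"xyz":[-6,0,0],"rot":[0,0,0],"fingers":0.7}
    - {"xyz":[-6,0,0],"rot":[0,0,0],"fingers":0.7}
    - {"xyz":[-6,0,0],"rot":[0,0,0],"fingers":0.7}
    - {"xyz":[-6,0,0],"rot":[0,0,0],"fingers":0.7}
    - {"xyz":[0,0,0],"rot":[0,0,0],"fingers":0.7}

```text
clock: 13.5
tcp_pos: [0.4398, 0.1529, 0.0348]
eef_rot: [-0.014, 1.0, 0.0, 0.001]
force: [-1.2, 0.6, 1.7]
finger_gap: 0.0655
```

```bash
python3 -c "
from h import *
box('8',(.51,.155))"
```

```text
tcp [439.8 152.9  34.8] F [-1.2  0.6  1.7] t 13.5
top 601 [552.5 156.1] [ 54.3 100.1] 5.0
side 934 [505.4 150.3] [150.4 104.2] 1.5
```

View pics/b8side.png

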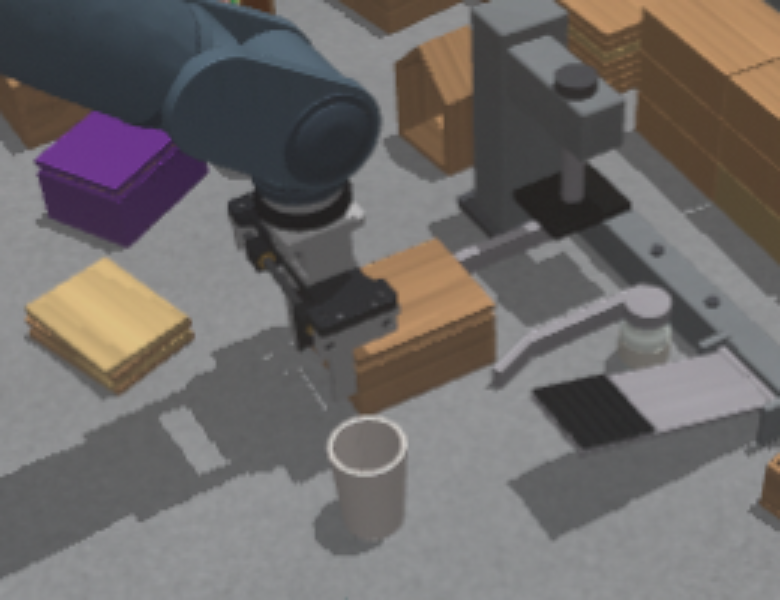

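Emit:
carry_out:
  motion:
    - {"xyz":[-10,0,1],"rot":[0,0,0],"fingers":0.7}
    - {"xyz":[-10,0,1],"rot":[0,0,0],"fingers":0.7}
    - {"xyz":[-10,0,1],"rot":[0,0,0],"fingers":0.7}
    - {"xyz":[-10,0,0],"rot":[0,0,0],"fingers":0.7}
    - {"xyz":[-10,0,0],"rot":[0,0,0],"fingers":0.7}
    - {"xyz":[-10,0,0],"rot":[0,0,0],"fingers":0.7}
    - {"xyz":[-10,0,0],"rot":[0,0,0],"fingers":0.7}
    - {"xyz":[-10,0,0],"rot":[0,0,0],"fingers":0.7}
    - {"xyz":[0,0,0],"rot":[0,0,0],"fingers":0.7}

```text
clock: 14.5
tcp_pos: [0.5196, 0.1552, 0.0311]
eef_rot: [-0.015, 1.0, 0.0, 0.001]
force: [0.2, -0.7, 0.1]
finger_gap: 0.0657
```

```bash
python3 -c "
from h import *
box('9',(.59,.155))"
```

```text
tcp [519.6 155.2  31.1] F [ 0.2 -0.7  0.1] t 14.5
top 400 [636.1 158. ] [41.8 96.9] 1.4
side 806 [587.4 153.6] [146.6 105.4] 1.2
```

View pics/b9side.png

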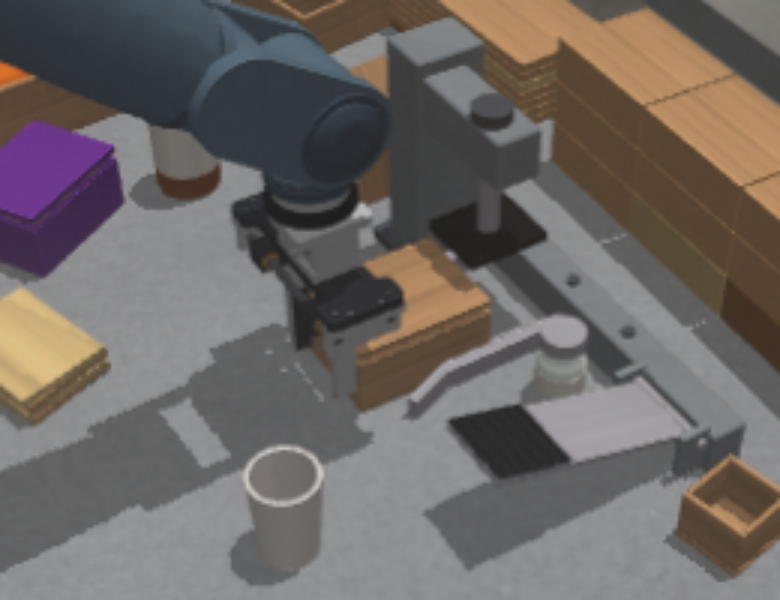

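View pics/b9top.png

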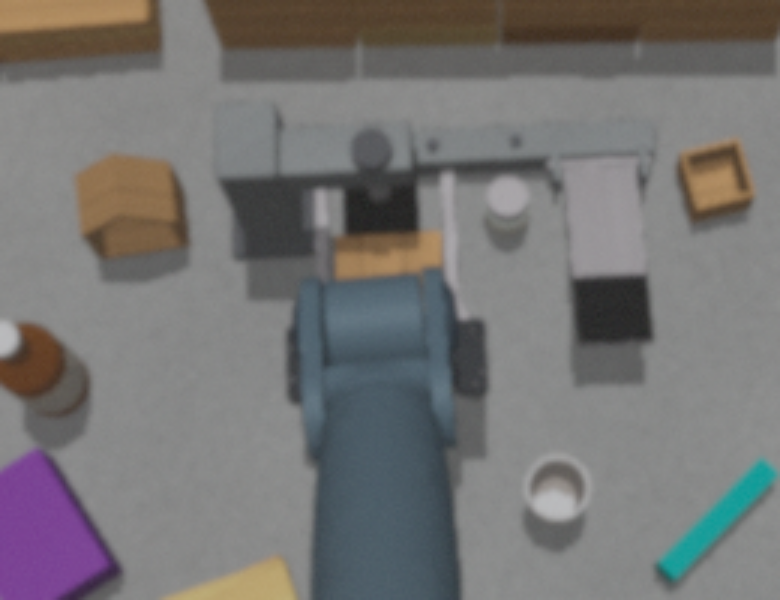

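```bash
python3 -c "
from h import *
for nm in('top','side'):
    C=pts(nm,np.load(nm+'9.npy')); m=(abs(C[...,1]-.155)<.1)&(C[...,2]>.1)&(C[...,0]>.4)&(C[...,0]<.645)
    p=C[m]
    for z in np.arange(.1,.42,.02):
        k=p[abs(p[:,2]-z)<.01]
        if len(k): print(nm,round(z,2),len(k),k[:,0].max().round(3))
"
```

```text
top 0.12 8 0.495
top 0.14 62 0.553
top 0.16 322 0.553
top 0.2 2 0.546
top 0.26 1 0.498
top 0.28 6 0.555
top 0.3 64 0.562
top 0.32 732 0.561
top 0.34 528 0.549
top 0.36 184 0.519
top 0.38 674 0.486
top 0.4 266 0.462
side 0.1 8 0.543
side 0.12 305 0.554
side 0.14 316 0.557
side 0.16 607 0.555
side 0.18 111 0.55
side 0.2 338 0.554
side 0.22 170 0.555
side 0.24 110 0.531
side 0.26 99 0.558
side 0.28 242 0.564
side 0.3 388 0.566
side 0.32 596 0.561
side 0.34 697 0.544
side 0.36 485 0.514
side 0.38 519 0.484
side 0.4 229 0.457
```

Emit:
carry_out:
  motion:
    - {"xyz":[-10,0,0],"rot":[0,0,0],"fingers":0.7}
    - {"xyz":[-10,0,0],"rot":[0,0,0],"fingers":0.7}
    - {"xyz":[-10,0,0],"rot":[0,0,0],"fingers":0.7}
    - {"xyz":[-10,0,0],"rot":[0,0,0],"fingers":0.7}
    - {"xyz":[-10,0,0],"rot":[0,0,0],"fingers":0.7}
    - {"xyz":[-10,0,0],"rot":[0,0,0],"fingers":0.7}
    - {"xyz":[0,0,0],"rot":[0,0,0],"fingers":0.7}

```text
clock: 15.3
tcp_pos: [0.579, 0.1569, 0.0306]
eef_rot: [-0.015, 1.0, 0.0, 0.0]
force: [-0.9, 0.7, 0.5]
finger_gap: 0.0656
```

Emit:
carry_out:
  motion:
    - {"xyz":[-3,0,0],"rot":[0,0,0],"fingers":0.7}
    - {"xyz":[-3,0,0],"rot":[0,0,0],"fingers":0.7}
    - {"xyz":[0,0,0],"rot":[0,0,0],"fingers":0.7}

```text
clock: 15.6
tcp_pos: [0.5832, 0.1572, 0.0304]
eef_rot: [-0.015, 1.0, -0.0, -0.001]
force: [-4.1, 0.3, 3.8]
finger_gap: 0.066
```

Emit:
carry_out:
  motion:
    - {"xyz":[-2,0,0],"rot":[0,0,0],"fingers":0.7}
    - {"xyz":[-2,0,0],"rot":[0,0,0],"fingers":0.7}
    - {"xyz":[0,0,0],"rot":[0,0,0],"fingers":0.7}

```text
clock: 15.9
tcp_pos: [0.587, 0.1573, 0.0304]
eef_rot: [-0.015, 1.0, -0.0, -0.001]
force: [-5.7, 0.1, 4.9]
finger_gap: 0.066
```

Emit:
carry_out:
  motion:
    - {"xyz":[-2,0,0],"rot":[0,0,0],"fingers":0.7}
    - {"xyz":[0,0,0],"rot":[0,0,0],"fingers":0.7}

```text
clock: 16.1
tcp_pos: [0.589, 0.1573, 0.0304]
eef_rot: [-0.015, 1.0, -0.0, -0.001]
force: [-5.8, 0.6, 3.7]
finger_gap: 0.0659
```

Emit:
carry_out:
  motion:
    - {"xyz":[-2,0,0],"rot":[0,0,0],"fingers":0.7}
    - {"xyz":[0,0,0],"rot":[0,0,0],"fingers":0.7}

```text
clock: 16.3
tcp_pos: [0.591, 0.1574, 0.0304]
eef_rot: [-0.015, 1.0, -0.0, -0.001]
force: [-6.1, 0.0, 4.6]
finger_gap: 0.0657
```

Emit:
carry_out:
  motion:
    - {"xyz":[-2,0,0],"rot":[0,0,0],"fingers":0.7}
    - {"xyz":[0,0,0],"rot":[0,0,0],"fingers":0.7}

```text
clock: 16.5
tcp_pos: [0.593, 0.1575, 0.0304]
eef_rot: [-0.015, 1.0, -0.0, -0.001]
force: [-5.5, 0.8, 3.9]
finger_gap: 0.0658
```

```bash
python3 -c "
from h import *
box('10',(.67,.16))
C=pts('side',np.load('side10.npy'))
# lid right edge, front edge
m=(C[...,2]>.061)&(C[...,2]<.078)&(C[...,0]>.6)&(C[...,0]<.745)&(C[...,1]>.09)&(C[...,1]<.23); q=C[m]; print(len(q),np.percentile(q[:,0],[1,99]),np.percentile(q[:,1],[1,99]))
"
```

```text
tcp [593.  157.5  30.4] F [-5.5  0.8  3.9] t 16.5
top 45 [721.2 120.6] [19.7 17.4] 0.2
side 400 [666.4 124.4] [136.8  43.5] 2.4
415 [0.60338149 0.73298691] [0.10243509 0.19558296]
```

View pics/b10side.png

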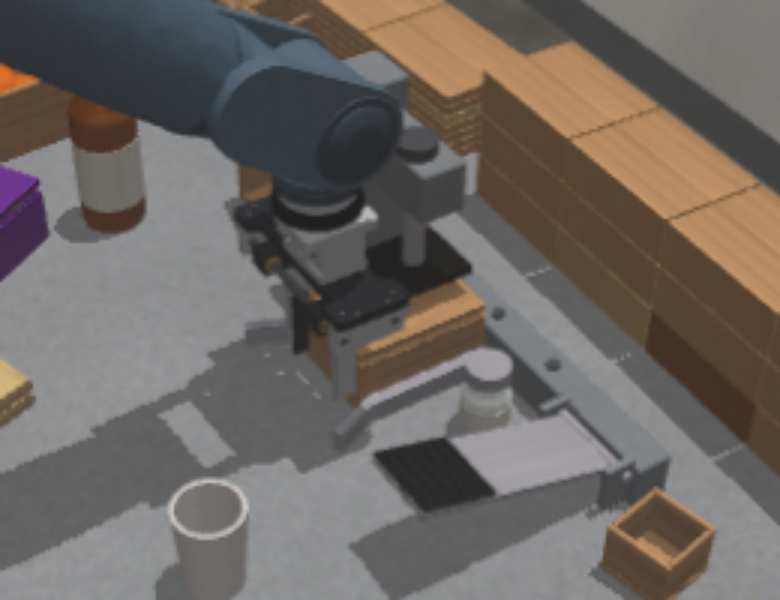

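Emit:
carry_out:
  motion:
    - {"xyz":[-2,0,0],"rot":[0,0,0],"fingers":0.7}
    - {"xyz":[0,0,0],"rot":[0,0,0],"fingers":0.7}

```text
clock: 16.8
tcp_pos: [0.5937, 0.1575, 0.0302]
eef_rot: [-0.015, 1.0, -0.0, -0.003]
force: [-9.8, -1.2, 7.5]
finger_gap: 0.0654
```

Emit:
carry_out:
  motion:
    - {"xyz":[-2,0,0],"rot":[0,0,0],"fingers":0.7}
    - {"xyz":[0,0,0],"rot":[0,0,0],"fingers":0.7}

```text
clock: 17.0
tcp_pos: [0.5936, 0.1575, 0.0292]
eef_rot: [-0.015, 1.0, -0.0, -0.006]
force: [-15.0, -1.2, 7.0]
finger_gap: 0.066
```

Emit:
carry_out:
  motion:
    - {"xyz":[10,0,0],"rot":[0,0,0],"fingers":0.7}
    - {"xyz":[30,0,0],"rot":[0,0,0],"fingers":0.7}
    - {"xyz":[40,0,-20],"rot":[0,0,0],"fingers":0.0}
    - {"xyz":[20,0,-45],"rot":[0,0,0],"fingers":0.0}
    - {"xyz":[20,0,-45],"rot":[0,0,0],"fingers":0.0}
    - {"xyz":[20,0,-30],"rot":[0,0,0],"fingers":0.0}
    - {"xyz":[0,0,0],"rot":[0,0,0],"fingers":0.0}

```text
clock: 17.7
tcp_pos: [0.4599, 0.1539, 0.1755]
eef_rot: [-0.015, 1.0, 0.0, 0.006]
force: [0.8, 0.3, -0.3]
finger_gap: 0.0292
```

```bash
python3 -c "
from h import *
box('11',(.67,.16))
for nm in('top','side'):
    C=pts(nm,np.load(nm+'11.npy'))
    m=(C[...,2]>.062)&(C[...,2]<.078)&(C[...,0]>.59)&(C[...,0]<.75)&(C[...,1]>.09)&(C[...,1]<.23); q=C[m]; print(len(q),np.percentile(q[:,0],[1,99]),np.percentile(q[:,1],[1,99]),np.median(q[:,2]))
    r=[]
    for y in np.arange(.125,.2,.01):
        k=q[abs(q[:,1]-y)<.005]
        if len(k): r.append((y,k[:,0].min()))
    r=np.array(r); print('rear edge slope',np.polyfit(r[:,0],r[:,1],1))
plan(577,-51,190,1.8)
"
```

```text
tcp [459.9 153.9 175.5] F [ 0.8  0.3 -0.3] t 17.7
top 687 [644.6 158.7] [87.5 99.7] 2.2
side 966 [668.  155.1] [131.8 104.4] 1.5
862 [0.60143122 0.72924744] [0.10989521 0.2087923 ] 0.06916915442254967
rear edge slope [-0.06550236  0.61193647]
957 [0.60318671 0.73183935] [0.10403578 0.20193642] 0.067221846431191
rear edge slope [-0.03718218  0.60891988]
from [458.7 153.4 170.9] yaw 91.7 d [ 118.3 -204.4   19.1] rv [ 0.1  0.1 89.9] n 11
{"xyz":[-10.2, -18.9, -1.7],"rot":[0.01, 0.01, 8.17]}
{"xyz":[-12.8, -17.2, -1.7],"rot":[0.01, 0.01, 8.17]}
{"xyz":[-15.1, -15.3, -1.7],"rot":[0.01, 0.01, 8.17]}
{"xyz":[-17.1, -13.0, -1.7],"rot":[0.01, 0.01, 8.17]}
{"xyz":[-18.8, -10.4, -1.7],"rot":[0.01, 0.01, 8.17]}
{"xyz":[-20.1, -7.6, -1.7],"rot":[0.01, 0.01, 8.17]}
{"xyz":[-21.0, -4.7, -1.7],"rot":[0.01, 0.01, 8.17]}
{"xyz":[-21.4, -1.7, -1.7],"rot":[0.01, 0.01, 8.17]}
{"xyz":[-21.4, 1.4, -1.7],"rot":[0.01, 0.01, 8.17]}
{"xyz":[-21.0, 4.4, -1.7],"rot":[0.01, 0.01, 8.17]}
{"xyz":[-20.2, 7.4, -1.7],"rot":[0.01, 0.01, 8.17]}
```

View pics/b11top.png

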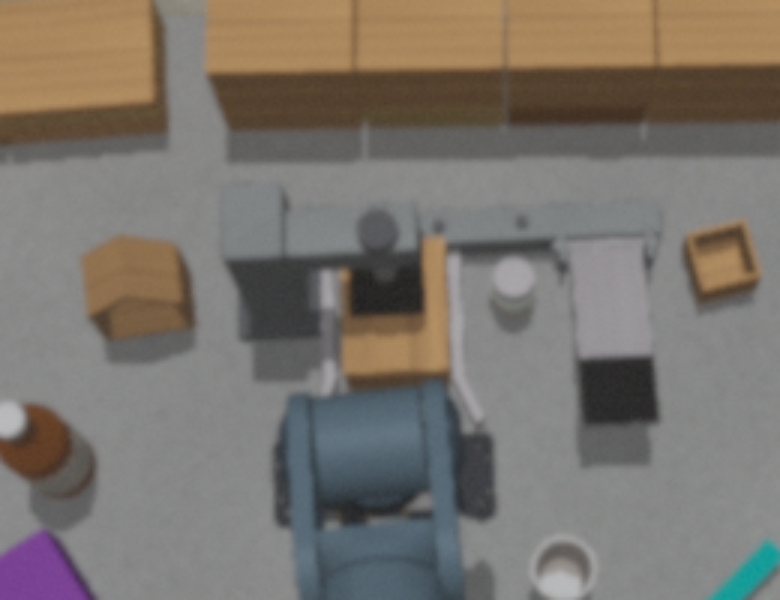

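View pics/b11side.png

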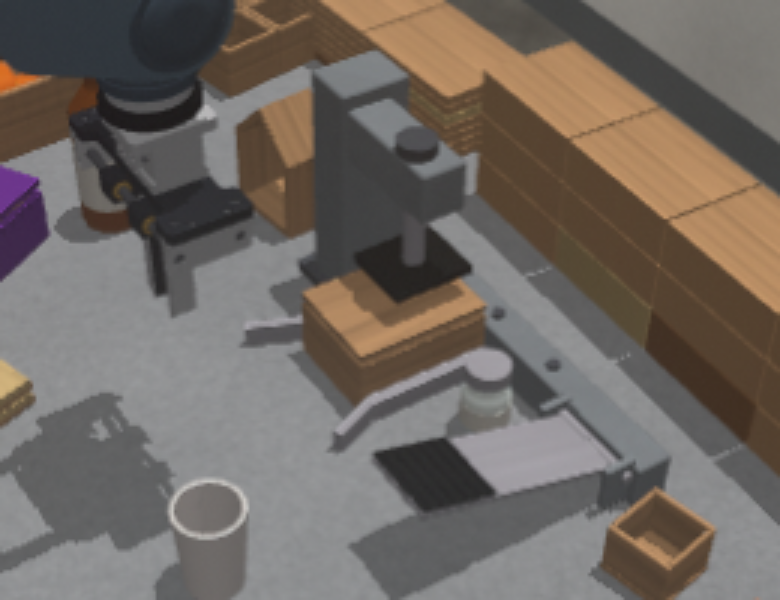

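The box is against the back stop and square: yaw 1.5° against the press's 1.8°, lid still proud. Its lateral offset is about -4 mm, within tolerance. The treadle is free, with its pad at (435,472) in the side crop. I'll go above the pad next.

Emit:
carry_out:
  motion:
    - {"xyz":[-22,-42,-4],"rot":[0,0,0],"fingers":0.0}
    - {"xyz":[-22,-42,-4],"rot":[0,0,0],"fingers":0.0}
    - {"xyz":[-22,-42,-4],"rot":[0,0,0],"fingers":0.0}
    - {"xyz":[-23,-41,-4],"rot":[0,0,0],"fingers":0.0}
    - {"xyz":[-23,-41,-4],"rot":[0,0,0],"fingers":0.0}
    - {"xyz":[0,0,0],"rot":[0,0,0],"fingers":0.0}
    - {"xyz":[0,0,0],"rot":[0,0,0],"fingers":0.0}

```text
clock: 18.5
tcp_pos: [0.576, -0.052, 0.1878]
eef_rot: [-0.014, 1.0, 0.001, -0.002]
force: [0.6, -0.5, -1.4]
finger_gap: 0.0003
```

```bash
python3 -c "
from h import *
plan(577,-51,110,91.7)
print(arm.observe()['finger_gap'])
im,d=grab('side','s12'); cv2.imwrite('pics/c12.png',cv2.resize(im[150:370,250:510],None,fx=3,fy=3)[:,:,::-1])"
```

```text
from [576.  -52.  187.8] yaw 91.6 d [  1.    1.  -77.8] rv [ 0.1 -0.2 -0.1] n 2
{"xyz":[-0.7, 0.4, 38.9],"rot":[0.04, -0.1, -0.07]}
{"xyz":[-0.6, 0.4, 38.9],"rot":[0.04, -0.1, -0.07]}
0.00027804746690742496
```

View pics/c12.png

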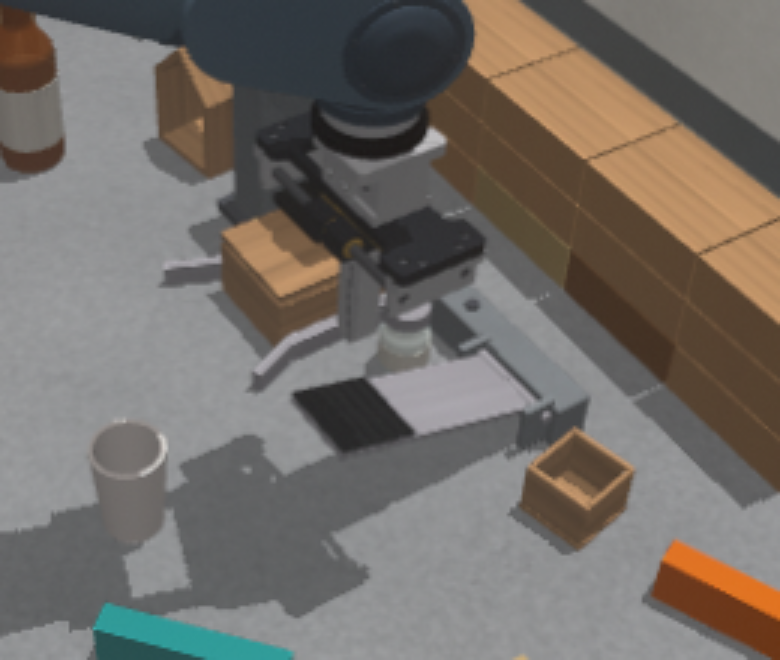

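Emit:
carry_out:
  motion:
    - {"xyz":[0,0,35],"rot":[0,0,0],"fingers":0.0}
    - {"xyz":[0,0,33],"rot":[0,0,0],"fingers":0.0}
    - {"xyz":[0,0,8],"rot":[0,0,0],"fingers":0.0}
    - {"xyz":[0,0,6],"rot":[0,0,0],"fingers":0.0}
    - {"xyz":[0,0,6],"rot":[0,0,0],"fingers":0.0}
    - {"xyz":[0,0,6],"rot":[0,0,0],"fingers":0.0}
    - {"xyz":[0,0,0],"rot":[0,0,0],"fingers":0.0}

```text
clock: 19.25
tcp_pos: [0.5776, -0.0511, 0.0984]
eef_rot: [-0.015, 1.0, -0.0, 0.001]
force: [-2.8, -0.3, 6.1]
finger_gap: 0.0002
```

Emit:
carry_out:
  motion:
    - {"xyz":[1,0,6],"rot":[0,0,0],"fingers":0.0}
    - {"xyz":[1,0,6],"rot":[0,0,0],"fingers":0.0}
    - {"xyz":[1,0,6],"rot":[0,0,0],"fingers":0.0}
    - {"xyz":[1,0,5],"rot":[0,0,0],"fingers":0.0}
    - {"xyz":[0,0,0],"rot":[0,0,0],"fingers":0.0}

```text
clock: 19.75
tcp_pos: [0.5736, -0.0515, 0.0757]
eef_rot: [-0.015, 1.0, -0.001, 0.001]
force: [-2.7, 1.2, 7.6]
finger_gap: 0.0002
```

Emit:
carry_out:
  motion:
    - {"xyz":[1,0,4],"rot":[0,0,0],"fingers":0.0}
    - {"xyz":[1,0,4],"rot":[0,0,0],"fingers":0.0}
    - {"xyz":[0,0,3],"rot":[0,0,0],"fingers":0.0}
    - {"xyz":[0,0,0],"rot":[0,0,0],"fingers":0.0}

```text
clock: 20.15
tcp_pos: [0.5724, -0.0516, 0.0659]
eef_rot: [-0.015, 1.0, -0.001, 0.002]
force: [-3.7, 0.7, 10.2]
finger_gap: 0.0002
```

Emit:
carry_out:
  motion:
    - {"xyz":[0,0,3],"rot":[0,0,0],"fingers":0.0}
    - {"xyz":[0,0,2],"rot":[0,0,0],"fingers":0.0}
    - {"xyz":[0,0,0],"rot":[0,0,0],"fingers":0.0}

```text
clock: 20.45
tcp_pos: [0.5723, -0.0516, 0.0623]
eef_rot: [-0.015, 1.0, -0.001, 0.001]
force: [-8.5, 2.2, 20.5]
finger_gap: 0.0008
```

Emit:
carry_out:
  motion:
    - {"xyz":[0,0,2],"rot":[0,0,0],"fingers":0.0}
    - {"xyz":[0,0,2],"rot":[0,0,0],"fingers":0.0}
    - {"xyz":[0,0,0],"rot":[0,0,0],"fingers":0.0}

```text
clock: 20.75
tcp_pos: [0.5725, -0.0516, 0.0619]
eef_rot: [-0.015, 1.0, -0.0, 0.0]
force: [-20.6, 5.0, 44.0]
finger_gap: 0.0004
```

The treadle is at its stop: force is up to 44 N and z is stuck at 62 mm. I'll hold there and look.

Emit:
carry_out:
  motion:
    - {"xyz":[0,0,0],"rot":[0,0,0],"fingers":0.0}
    - {"xyz":[0,0,0],"rot":[0,0,0],"fingers":0.0}
    - {"xyz":[0,0,0],"rot":[0,0,0],"fingers":0.0}

```text
clock: 21.05
tcp_pos: [0.5725, -0.0516, 0.0619]
eef_rot: [-0.015, 1.0, -0.001, 0.0]
force: [-19.5, 4.4, 43.4]
finger_gap: 0.0005
```

```bash
python3 -c "
from h import *
im,d=grab('side','s13'); cv2.imwrite('pics/c13.png',cv2.resize(im[150:370,250:510],None,fx=3,fy=3)[:,:,::-1])
C=pts('side',d)
m=(C[...,0]>.605)&(C[...,0]<.70)&(C[...,1]>-.075)&(C[...,1]<-.025)&(C[...,2]>.02)&(C[...,2]<.09); q=C[m]; c=np.polyfit(q[:,0],q[:,2],1); print('treadle slope',c,len(q))
m=(C[...,0]>.60)&(C[...,0]<.645)&(C[...,1]>.11)&(C[...,1]<.2)&(C[...,2]>.04)&(C[...,2]<.09); q=C[m];print('lid z',np.percentile(q[:,2],[50,90]),len(q))
"
```

```text
treadle slope [-0.01601021  0.04858616] 247
lid z [0.06042868 0.06290285] 203
```

View pics/c13.png

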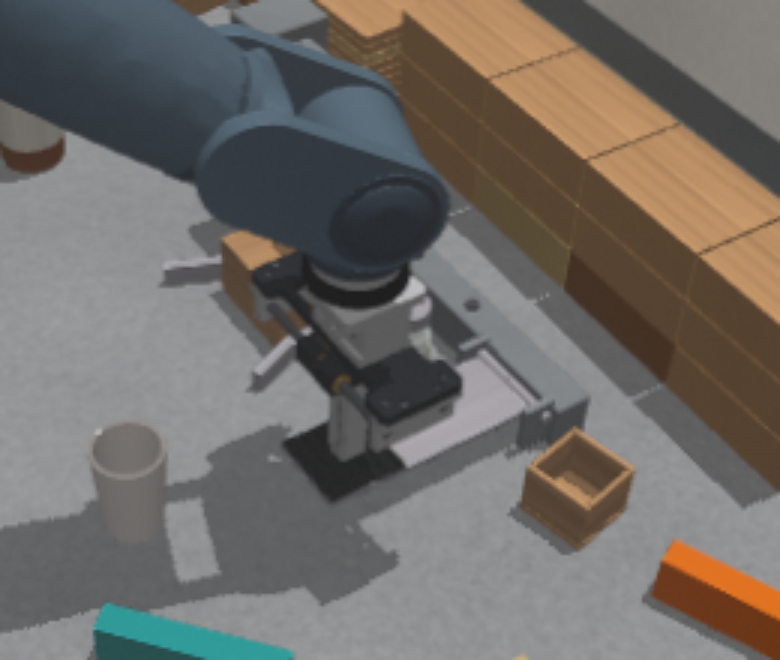

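The treadle slope is 0.016 rad, so it is at the stop, and the lid top reads about 61–63 mm, so it is home. Now I'll let it up.

Emit:
carry_out:
  motion:
    - {"xyz":[0,0,-8],"rot":[0,0,0],"fingers":0.0}
    - {"xyz":[0,0,-8],"rot":[0,0,0],"fingers":0.0}
    - {"xyz":[0,0,-10],"rot":[0,0,0],"fingers":0.0}
    - {"xyz":[0,0,-12],"rot":[0,0,0],"fingers":0.0}
    - {"xyz":[0,0,-15],"rot":[0,0,0],"fingers":0.0}
    - {"xyz":[0,0,-20],"rot":[0,0,0],"fingers":0.0}
    - {"xyz":[0,0,-35],"rot":[0,0,0],"fingers":0.0}
    - {"xyz":[30,0,-40],"rot":[0,0,0],"fingers":0.0}
    - {"xyz":[40,0,-30],"rot":[0,0,0],"fingers":0.0}
    - {"xyz":[40,-20,0],"rot":[0,0,0],"fingers":0.0}
    - {"xyz":[0,0,0],"rot":[0,0,0],"fingers":0.0}
    - {"xyz":[0,0,0],"rot":[0,0,0],"fingers":0.0}

```text
clock: 22.3
tcp_pos: [0.4607, -0.0747, 0.2322]
eef_rot: [-0.014, 1.0, -0.0, 0.001]
force: [-0.1, 0.2, -1.0]
finger_gap: 0.0004
```

```bash
python3 -c "
from h import *
b=(.67,.16)
for nm in('top','side'):
    im,d=grab(nm,nm+'14'); C=pts(nm,d)
    m=(C[...,2]>.055)&(C[...,2]<.075)&(C[...,0]>.59)&(C[...,0]<.74)&(C[...,1]>.09)&(C[...,1]<.22); q=C[m]
    print(nm,'lid',np.median(q[:,2]),cv2.minAreaRect((q[:,:2]*1000).astype(np.float32)))
    m=(C[...,0]>.605)&(C[...,0]<.70)&(C[...,1]>-.075)&(C[...,1]<-.025)&(C[...,2]>.03)&(C[...,2]<.1); q=C[m]; print('treadle slope',np.polyfit(q[:,0],q[:,2],1))
    m=(C[...,0]>.47)&(C[...,0]<.55)&(C[...,1]>-.458)&(C[...,1]<-.28)&(C[...,2]>.04)&(C[...,2]<.065); q=C[m]; print('offcut',cv2.minAreaRect((q[:,:2]*1000).astype(np.float32)),np.median(q[:,2]))
print(arm.observe())
"
```

```text
top lid 0.06258553421943258 ((666.8222045898438, 159.4246063232422), (133.7933807373047, 100.53401184082031), 1.6939457654953003)
treadle slope [-0.29997774  0.25738996]
offcut ((508.4393310546875, -383.90545654296875), (74.8962173461914, 147.81224060058594), 0.2856457531452179) 0.05027119476875486
side lid 0.06088207815887953 ((700.6026611328125, 144.23175048828125), (66.53350067138672, 79.81526184082031), 1.1789119243621826)
treadle slope [-0.3182443   0.26842597]
offcut ((511.6520080566406, -383.00445556640625), (141.38250732421875, 26.69745445251465), 87.90106201171875) 0.05040436061880604
{'clock': 22.4, 'q': array([-4.03226072e-01, -2.07920068e-01,  2.00020113e+00,  1.29416737e-04,
        1.34922466e+00, -2.00379844e+00]), 'joint_vel': array([ 0.00798094,  0.02125226, -0.00758062,  0.00064568, -0.00021447,
       -0.00373746]), 'effort': array([-2.20919726e-01, -2.37262934e+01, -3.13672507e+01, -5.38166519e-02,
        7.90744694e-02,  2.07139987e-03]), 'tcp_pos': array([ 0.46153525, -0.07443744,  0.23168759]), 'eef_rot': array([-1.48732522e-02,  9.99889384e-01,  4.00387596e-05,  6.53569920e-05]), 'force': array([ 0.1595418 , -0.73207229,  0.89623333]), 'ft_torque': array([ 0.03274099, -0.00789167,  0.03800636]), 'finger_gap': 0.0007561071709235173}
```

View pics/side14.png

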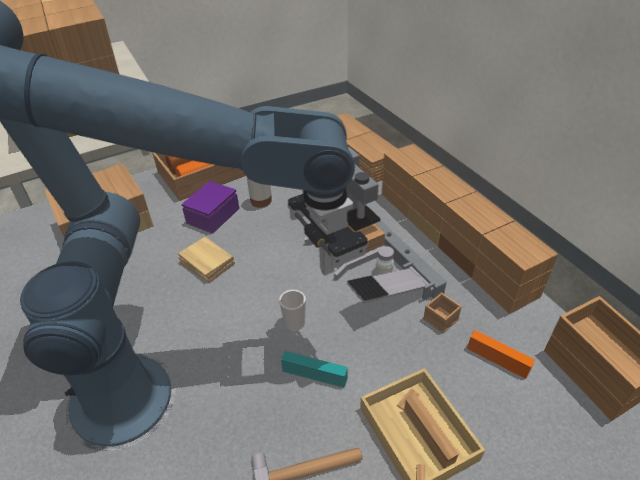

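View pics/top14.png

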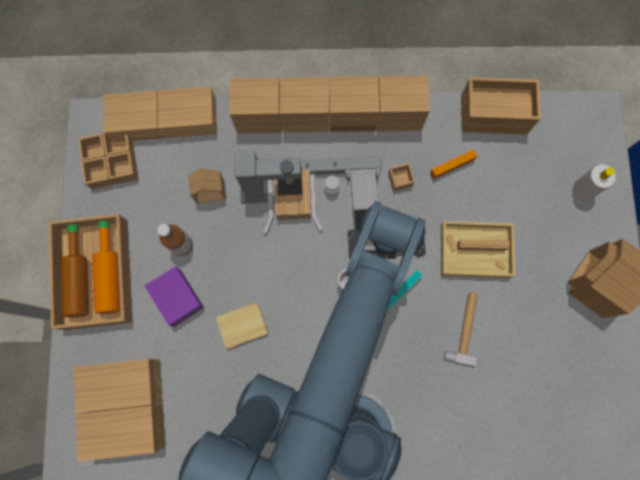

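```bash
python3 -c "
from h import *
for t in('0','14'):
  for nm in('top','side'):
    C=pts(nm,np.load(nm+t+'.npy'))
    m=(C[...,0]>.605)&(C[...,0]<.70)&(C[...,1]>-.075)&(C[...,1]<-.025)&(C[...,2]>.03)&(C[...,2]<.1); q=C[m]; print(t,nm,'treadle slope',np.polyfit(q[:,0],q[:,2],1),np.median(q[abs(q[:,0]-.615)<.01][:,2]))
"
```

```text
0 top treadle slope [-0.31231128  0.26557436] 0.07292827066028207
0 side treadle slope [-0.31225249  0.26457508] 0.0709229890305989
14 top treadle slope [-0.29997774  0.25738996] 0.07253676135202947
14 side treadle slope [-0.3182443   0.26842597] 0.07200912990994834
```

The treadle is back at its rest height (72–73 mm at the same point as before pressing), so I'm handing in.

```bash
python3 -c "
from workcell import arm
print(arm.sign_off())"
```

```text
the job is handed in; nothing more can be done
None
```

The lid is pressed home and I handed the job in at about 22.4 s. `sign_off()` gives no verdict, so what follows is what my own checks showed.

**What I did**
- **Offcut:** I pulled it from under the treadle and laid it flat in the scrap tray.
- **Box:** I pushed it square to the press, then slid it between the rails until the push force rose to about 15 N at the back stop.
- **Treadle:** I pressed it with closed fingers down to its stop, which showed as about 44 N with the arm no longer moving. I held it there for 0.3 s, then let it spring back.

**Last checks**
- **Lid:** its top is at about 61–63 mm, so it is home.
- **Box:** it stands at the back stop with yaw about 1.7° against the press's roughly 1.8°. It sits about 2–5 mm to one side of centre, within the 10 mm allowed.
- **Treadle:** it reads the same height as before pressing, within about 1 mm.
- **Offcut:** it lies about 12 mm and 17 mm from the tray's centre, with its top at 50 mm.
- **Other things:** none of the bystanders looked moved in the last pictures. The pot and the house were each partly hidden in one view. I checked them by eye, not by measurement.

**Disagreements**
- The two cameras differed by about 4–5 mm in y, so I used averages.
- The fitted treadle slope scattered by about 0.02 between views, so I relied on its height instead.
- In the last pictures, the side camera's fit of the lid and the top camera's fit of the offcut were unreliable because the arm or the tray wall interfered. I relied on the other camera for each.

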